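# Rock stuck sensor pods out of their dock and have their labels read

## Task

Switch the charging dock off at its lever while all the pods are still in it. Then take every pod out: the dock's stiff cheeks hold them fast, so rock each one from side to side, to and fro between its two cheeks, until it comes free, and stand it upright on a circle in front of a reader window, centred, with its label squarely facing the window. When all pods stand there, press the reader's button, and then stand all the pods upright in the white tray, without disturbing the dish or the clear box.

Things in the scene. Friction and masses are not known exactly. Their poses are not given: they have to be found in the camera images.
- dock: charging dock, fixed: base plate 156 mm (x) by 312 mm (y, from -186 to +126), 8 mm thick; origin on the desk under the middle seat, z up. Three seats at x = 0, y = -85, 0, +85 mm (which pod is where varies). At each seat's near (-x) and far (+x) side a guide post (51 to 75 mm from the seat's axis, 40 mm wide, top 65 mm above the desk) holds a stiff sliding cheek that reaches over the drum's shoulder to the waist
- dock_switch_tip (a point): centre of the ball (26 mm across) on the dock's switch lever, at the dock's -y end. The lever swings about an axis parallel to the dock's y through x = 0, y = -158 mm, 30 mm above the desk; ball 60 mm from it. Box under it 70 x 50 mm, top 33 mm above the desk
- dock_switch (a joint): angle of the switch lever, rad: 0 = on, leaning towards the dock's -x; 1.0 = off, leaning as far towards +x; light to push and stays where it is left
- reader: label reader, fixed: white block 60 mm (x) by 290 mm (y), 60 mm high, origin on the desk under its centre, z up; three dark windows in its -x face (at y = -90, 0, +90 mm). A thin printed sheet with three standing circles lies on the desk in front of the windows; it is flush with the desk
- read_button_top (a point): middle of the top of the reader's push button (round, 28 mm across) on the block's top, about 82 mm above the desk; pressed straight down, at the reader's x = 4 mm, y = 45 mm
- read_button (a joint): travel of the button, m: 0 = up, 0.006 = fully down (5 N); springs back
- tray: white open tray, fixed: 90 mm (x) by 230 mm (y), walls 4 mm thick and 20 mm high above the desk, inner floor 4 mm above the desk; origin on the desk under its centre, z up; three pods stand side by side along its y
- petri_dish_mid (a point): glass dish with wafer pieces, 60 mm across, 14 mm high, behind, not part of the job; point half-way up
- gel_box_mid (a point): flat clear box, 59x54x18 mm, behind, not part of the job; point half-way up
- spot_1 (a point): centre of a standing circle (62 mm across) on the desk, 45 mm in front of the reader's window 1; axes as the reader's, so the window lies in its +x direction
- spot_2 (a point): centre of a standing circle (62 mm across) on the desk, 45 mm in front of the reader's window 2; axes as the reader's, so the window lies in its +x direction
- spot_3 (a point): centre of a standing circle (62 mm across) on the desk, 45 mm in front of the reader's window 3; axes as the reader's, so the window lies in its +x direction
- pod_1_mid (a point): centre of a loose, very bottom-heavy sensor pod, 115 mm tall (this point is half-way up, on its axis), 0.25 to 0.5 kg: round foot drum 48 mm across, 43 mm high; above it a dark waist 39 mm across up to 58 mm; then a stem 34 mm across to the flat top, to be gripped. z up along the axis; x points to the label side. In a dock seat at first, label at any angle; 2 or 3 pods are present
- pod_2_mid (a point): centre of a loose, very bottom-heavy sensor pod, 115 mm tall (this point is half-way up, on its axis), 0.25 to 0.5 kg: round foot drum 48 mm across, 43 mm high; above it a dark waist 39 mm across up to 58 mm; then a stem 34 mm across to the flat top, to be gripped. z up along the axis; x points to the label side. In a dock seat at first, label at any angle; 2 or 3 pods are present
- pod_3_mid (a point): centre of a loose, very bottom-heavy sensor pod, 115 mm tall (this point is half-way up, on its axis), 0.25 to 0.5 kg: round foot drum 48 mm across, 43 mm high; above it a dark waist 39 mm across up to 58 mm; then a stem 34 mm across to the flat top, to be gripped. z up along the axis; x points to the label side. In a dock seat at first, label at any angle; 2 or 3 pods are present
- pod_1: pod 1, origin at the centre of its underside, axes as above. In the dock the underside is 8 mm above the desk, the foot in a square fence 51 mm wide inside and 9 mm high, where it can tip on its edge but not slide. The label is white paper with black bars, about 28 mm wide, 17 to 40 mm above the underside, on the +x side of the drum; a pale ridge on the flat top, 15 mm long, 3 mm high, runs from the middle towards the label side
- pod_2: pod 2, origin at the centre of its underside, axes as above. In the dock the underside is 8 mm above the desk, the foot in a square fence 51 mm wide inside and 9 mm high, where it can tip on its edge but not slide. The label is white paper with black bars, about 28 mm wide, 17 to 40 mm above the underside, on the +x side of the drum; a pale ridge on the flat top, 15 mm long, 3 mm high, runs from the middle towards the label side
- pod_3: pod 3, origin at the centre of its underside, axes as above. In the dock the underside is 8 mm above the desk, the foot in a square fence 51 mm wide inside and 9 mm high, where it can tip on its edge but not slide. The label is white paper with black bars, about 28 mm wide, 17 to 40 mm above the underside, on the +x side of the drum; a pale ridge on the flat top, 15 mm long, 3 mm high, runs from the middle towards the label side
- cheek_near_1 (a joint): how far the near (-x) cheek of the seat at y = -85 mm is pushed out, m: 0 = in, over the drum, 0.008 = fully out; the pod is free on that side from about 0.006. A bar 26 mm wide, 56.5 to 63.5 mm above the desk; rocking the pod's top about 10 degrees towards the dock's -x pushes it out (about 10 N) and it stays. While it is in, the pod lifts only 5 mm and locks, however hard it is pulled
- cheek_far_1 (a joint): how far the far (+x) cheek of the seat at y = -85 mm is pushed out, m: 0 = in, over the drum, 0.008 = fully out; the pod is free on that side from about 0.006. A bar 26 mm wide, 56.5 to 63.5 mm above the desk; rocking the pod's top about 10 degrees towards the dock's +x pushes it out (about 10 N) and it stays. While it is in, the pod lifts only 5 mm and locks, however hard it is pulled
- cheek_near_2 (a joint): how far the near (-x) cheek of the seat at y = 0 mm is pushed out, m: 0 = in, over the drum, 0.008 = fully out; the pod is free on that side from about 0.006. A bar 26 mm wide, 56.5 to 63.5 mm above the desk; rocking the pod's top about 10 degrees towards the dock's -x pushes it out (about 10 N) and it stays. While it is in, the pod lifts only 5 mm and locks, however hard it is pulled
- cheek_far_2 (a joint): how far the far (+x) cheek of the seat at y = 0 mm is pushed out, m: 0 = in, over the drum, 0.008 = fully out; the pod is free on that side from about 0.006. A bar 26 mm wide, 56.5 to 63.5 mm above the desk; rocking the pod's top about 10 degrees towards the dock's +x pushes it out (about 10 N) and it stays. While it is in, the pod lifts only 5 mm and locks, however hard it is pulled
- cheek_near_3 (a joint): how far the near (-x) cheek of the seat at y = 85 mm is pushed out, m: 0 = in, over the drum, 0.008 = fully out; the pod is free on that side from about 0.006. A bar 26 mm wide, 56.5 to 63.5 mm above the desk; rocking the pod's top about 10 degrees towards the dock's -x pushes it out (about 10 N) and it stays. While it is in, the pod lifts only 5 mm and locks, however hard it is pulled
- cheek_far_3 (a joint): how far the far (+x) cheek of the seat at y = 85 mm is pushed out, m: 0 = in, over the drum, 0.008 = fully out; the pod is free on that side from about 0.006. A bar 26 mm wide, 56.5 to 63.5 mm above the desk; rocking the pod's top about 10 degrees towards the dock's +x pushes it out (about 10 N) and it stays. While it is in, the pod lifts only 5 mm and locks, however hard it is pulled
Mind the look-alikes: they are no part of the job. What is shaped like the pod_2 but turquoise is not meant.

How it is judged:
On the way, in this order (a step that is already met when the one before it is completed fails the run):
1. the dock is switched off (lever past 0.8 rad) while all pods are still in the dock (value of joint dock_switch above 0.8 rad and horizontal distance between each of pod_1_mid, pod_2_mid, pod_3_mid and dock below 0.13 m), for 0.2 s.
2. every pod stands released on a circle of the reader with its label facing the window ((horizontal distance between pod_1_mid and spot_1 below 0.012 m or horizontal distance between pod_1_mid and spot_2 below 0.012 m or horizontal distance between pod_1_mid and spot_3 below 0.012 m) and angle between the x axis of each of pod_1_mid, pod_2_mid, pod_3_mid and the x axis of reader, either way round below 0.25 rad and x of reader in the frame of pod_1_mid above 0 m and angle between each of pod_1_mid, pod_2_mid, pod_3_mid's own z axis and vertical below 0.08 rad and height (world z) of pod_1_mid between 0.052 and 0.063 m and (horizontal distance between pod_2_mid and spot_1 below 0.012 m or horizontal distance between pod_2_mid and spot_2 below 0.012 m or horizontal distance between pod_2_mid and spot_3 below 0.012 m) and x of reader in the frame of pod_2_mid above 0 m and height (world z) of pod_2_mid between 0.052 and 0.063 m and (horizontal distance between pod_3_mid and spot_1 below 0.012 m or horizontal distance between pod_3_mid and spot_2 below 0.012 m or horizontal distance between pod_3_mid and spot_3 below 0.012 m) and x of reader in the frame of pod_3_mid above 0 m and height (world z) of pod_3_mid between 0.052 and 0.063 m and linear speed of each of pod_1, pod_2, pod_3 below 0.02 m/s and contact force between the fingers and pod_1 below 0.2 N and contact force between the fingers and pod_2 below 0.2 N and contact force between the fingers and pod_3 below 0.2 N), for 0.3 s.
3. the reader's button is pressed (4 mm or more) while every pod stands so ((horizontal distance between pod_1_mid and spot_1 below 0.012 m or horizontal distance between pod_1_mid and spot_2 below 0.012 m or horizontal distance between pod_1_mid and spot_3 below 0.012 m) and angle between the x axis of each of pod_1_mid, pod_2_mid, pod_3_mid and the x axis of reader, either way round below 0.25 rad and x of reader in the frame of pod_1_mid above 0 m and angle between each of pod_1_mid, pod_2_mid, pod_3_mid's own z axis and vertical below 0.08 rad and height (world z) of pod_1_mid between 0.052 and 0.063 m and (horizontal distance between pod_2_mid and spot_1 below 0.012 m or horizontal distance between pod_2_mid and spot_2 below 0.012 m or horizontal distance between pod_2_mid and spot_3 below 0.012 m) and x of reader in the frame of pod_2_mid above 0 m and height (world z) of pod_2_mid between 0.052 and 0.063 m and (horizontal distance between pod_3_mid and spot_1 below 0.012 m or horizontal distance between pod_3_mid and spot_2 below 0.012 m or horizontal distance between pod_3_mid and spot_3 below 0.012 m) and x of reader in the frame of pod_3_mid above 0 m and height (world z) of pod_3_mid between 0.052 and 0.063 m and value of joint read_button above 0.004 m), for 0.05 s.
At the end, for the whole second after the job is handed in: the dock's lever is off (past 0.8 rad); every pod stands at rest and upright (within 0.08 rad) on the floor of the tray, inside its rim; the button is up again (value of joint dock_switch above 0.8 rad and x of pod_1_mid in the frame of tray between -0.035 and 0.035 m and y of pod_1_mid in the frame of tray between -0.105 and 0.105 m and angle between each of pod_1_mid, pod_2_mid, pod_3_mid's own z axis and vertical below 0.08 rad and height (world z) of each of pod_1_mid, pod_2_mid, pod_3_mid below 0.07 m and x of pod_2_mid in the frame of tray between -0.035 and 0.035 m and y of pod_2_mid in the frame of tray between -0.105 and 0.105 m and x of pod_3_mid in the frame of tray between -0.035 and 0.035 m and y of pod_3_mid in the frame of tray between -0.105 and 0.105 m and linear speed of each of pod_1, pod_2, pod_3 below 0.02 m/s and value of joint read_button below 0.002 m); the robot touches nothing.
It fails at once if the dish is moved more than 40 mm (distance of petri_dish_mid from where it was at the start of the episode above 0.04 m).
It fails at once if the clear box is moved more than 40 mm (distance of gel_box_mid from where it was at the start of the episode above 0.04 m).
Of pod_1, pod_2, pod_3 only 2 to 3 are there at a start; the rules pass over those that are not, and their reading is None.
At some moment in a run one of pod_1, pod_2, pod_3 may be knocked a few centimetres aside while the robot is not near it.
Once in a run the grip may slacken for a moment while it holds something.
It also fails if it takes over 210 s, if anything falls off the work surface, if the arm or the gripper's body presses on something with over 40 N, if the wrist force passes 120 N, or if a joint passes its speed limit or range.

## Robot

A 7-joint arm with a two-finger parallel gripper is mounted at the origin on a cart in front of the work surface, level with it; the furniture and walls round the work are solid. World frame = base frame: x ahead of the robot, y to its left, z up, the work surface at z = 0. Lengths are in m, angles in rad, forces in N, time in s.
With the tool pointing down it reaches from about 0.35 to 0.9 m from the base axis. Payload 7.2 kg.
Tool frame: the origin (TCP) lies at the very end of the fingers, on their centre line; the grasp point (between the pads) lies behind it (ctrl.pinch_z is the y of the grasp point in the tool frame, in m); y points along the fingers, x is the direction in which the jaws open and shut, and the axes are right-handed (so a half turn about y gives the same grasp; the last joint's range is limited). The gripper opens to 88 mm and grips with 3 to 60 N. Pads are 20 mm wide; open, the fingers measure 115 mm over their backs; the gripper's body (75 mm by 178 mm) begins 61 mm behind the grasp point.
Start: joints at [1.258, 0.411, -0.013, 1.596, 0.006, 1.134, -0.082], TCP at [0.151, -0.606, 0.197] pointing down, gripper open.
Joint ranges: [-2.95, 2.95], [-0.29, 1.99], [-1.47, 1.44], [0.14, 2.54], [-1.03, 4.17], [0.13, 1.85], [-2.86, 2.86]. Speed limits (rad/s): [2.39, 2.39, 3.01, 3.01, 3.14, 3.14, 3.14].

## Interface

Orientations are given as a rotation vector (axis times angle).
In Python, from workcell import ctrl gives the robot as it stands. The module is installed in compiled form; this text tells all that it offers.
- The arm moves only by the shell command python3 -m handwheel 'ROWS' [FORCE]. ROWS is JSON, a list of rows, each a list of 3 entries, a list of its own where there are three numbers: the turn, a rotation vector about the tool's x, y, z in rad, then the shift along the tool's x, y, z in cm, then the closure, from 0 (fully open) to 1 (shut). In form: [[[wx, wy, wz], [tx, ty, tz], hand], ...]. A call has 1 to 10 rows; each row is the pose to reach, as a shift and turn from the pose measured when the call began, along the tool's axes at that moment; what a row does not reach only later rows make up. A row lasts 1/8 s, in which the tool goes at most 62.5 mm and 10.7 degrees, less where a joint would pass 70% of its speed; a pose out of reach is approached as far as the arm can. A call with a gripper value outside its range is refused whole. The fingers move at their own pace and stop on an object; FORCE is the grip in N (left out, the last holds). Time passes only in rows, so rows that repeat a pose let the fingers close. It gives the time, the measured TCP pose, the force and the opening at its end, in the units of the state.
- ctrl.get_obs(): the state, without advancing time (a new reading comes with each control period).
- ctrl.snapshot(name): name is "scene" or "top"; returns (picture, depth): 420x560x3 uint8, red, green, blue; 420x560 float32, m along the optical axis (not along the pixel's ray), 0 where there is no reading.
- ctrl.camera_info(name): a dict with "fx", "fy", "cx", "cy" (pixels), "R" (3x3) and "t" (3): a world point X has camera coordinates R X + t. Camera axes: x right, y down, z forward; pixel columns grow to the right and rows downward; lengths in m; the calibration is good to about 2 mm. A picture is of the moment at which its call begins. camera_info takes no time and is no camera call.
- ctrl.sign_off(): hands the job in, once; it reports no verdict.
Trained networks look in the newest picture that a camera, given by its name, has taken for a name from the list of things; names that differ only in an ending like _2 or _b are one class to them, and where a whole thing is asked for, a point or a joint stands for the part that bears it (a point fixed in the world has none). Each returns a list of dicts, best first, with "p" (0 to 1); they miss things now and then, are a little off and sometimes report something else, mostly with a low value. They report only what shows in the picture. A call takes as long as a camera call. They do not tell look-alikes from the thing itself.
- ctrl.cut_out(camera, name): "region" (420x560 bool, what is visible of it) and "box" ([centre column, centre row, width, height] in pixels, round what is visible of it).
The state is a dict: "t": time; "q": joint angles; "joint_vel": joint speeds; "joint_efforts": joint torques, N m; "tool_pos": TCP position; "tcp_rot": TCP orientation; "force": force on the tool from outside, world axes, zero at the start; "ft_torque": the same for the moment, N m; "width": opening from 0.0 (shut) to 1.0 (fully open).
Only numpy, scipy, OpenCV 4.12 (cv2) and the standard library are available. Lean on these libraries where they do the work, as an engineer would, in place of code of your own. Each camera call takes 0.05 s, during which the arm holds its last target.

## Working session

There is one attempt and no reset: what is moved stays moved. The work goes in short steps, Python scripts to look and compute and a shell command to move; the robot and the scene stay as the last step left them, time stands still between calls to the robot, and variables do not carry over. Pictures are saved under pics/ and viewed, and the job is handed in when it is done.

```bash
mkdir -p pics; ls; python3 - <<'E'
from workcell import ctrl
import cv2, numpy as np
o=ctrl.get_obs(); print({k:np.round(v,3) for k,v in o.items()}); print(ctrl.pinch_z)
for n in("scene","top"):
    p,d=ctrl.snapshot(n); cv2.imwrite(f"pics/a_{n}.png",p[:,:,::-1]); c=ctrl.camera_info(n); print(n,{k:np.round(v,4).tolist() for k,v in c.items()})
    np.savez(f"pics/a_{n}.npz",p=p,d=d)
E
```

```text
pics
{'t': np.float64(0.0), 'q': array([ 1.258,  0.412, -0.013,  1.597,  0.006,  1.134, -0.082]), 'joint_vel': array([ 0.001,  0.   ,  0.001, -0.001, -0.001,  0.   , -0.   ]), 'joint_efforts': array([ 2.0000e-03, -5.8795e+01,  6.4200e-01, -2.9107e+01, -5.4000e-02,
        1.8000e-02,  0.0000e+00]), 'tool_pos': array([ 0.151, -0.606,  0.197]), 'tcp_rot': array([-1.314,  1.028, -1.026]), 'force': array([-0.69 , -0.257,  0.263]), 'ft_torque': array([ 0.023, -0.028, -0.018]), 'width': np.float64(1.0)}
-0.0187
scene {'fx': 439.3898, 'fy': 439.3898, 'cx': 281.3439, 'cy': 216.2853, 'R': [[-0.8501, -0.5266, 0.0123], [-0.363, 0.5688, -0.738], [0.3816, -0.6318, -0.6747]], 't': [0.4912, 0.205, 1.0629]}
top {'fx': 382.3467, 'fy': 382.3467, 'cx': 280.8822, 'cy': 208.5347, 'R': [[0.0139, -0.9998, -0.0162], [-0.982, -0.0106, -0.1883], [0.1881, 0.0186, -0.982]], 't': [0.0799, 0.5644, 0.9482]}
```

View pics/a_scene.png

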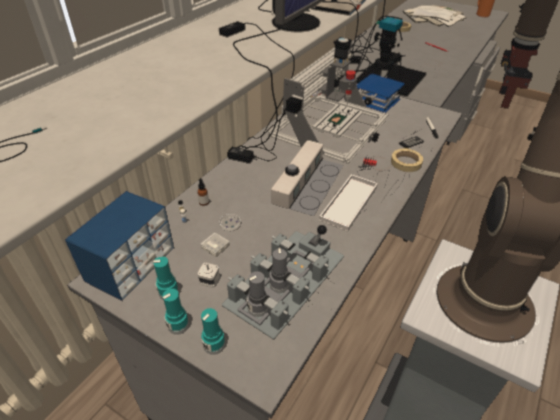

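View pics/a_top.png

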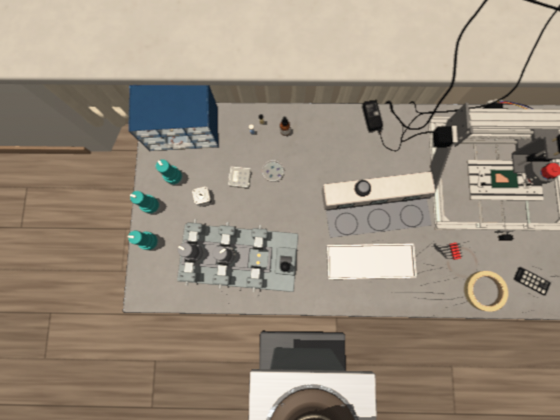

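The top picture shows the dock at about (238,256). Grey pods stand at about (190,252) and (224,255), and the seat next to the lever at (260,258) is empty. The lever ball is at (286,265), the reader at (378,190), the circles at (346,222), (378,219) and (411,216), and the tray at (372,261). The turquoise look-alikes at (168,172), (145,202) and (143,240) are not meant. The dish is at (273,171) and the clear box at (239,177).

```bash
cat > h.py <<'E'
from workcell import ctrl
import cv2, numpy as np
from scipy.spatial.transform import Rotation as Ro
def px2w(n,u,v,z=None,d=None):
    c=ctrl.camera_info(n); R=np.array(c["R"]);t=np.array(c["t"])
    r=np.stack([(np.asarray(u,float)-c["cx"])/c["fx"],(np.asarray(v,float)-c["cy"])/c["fy"],np.ones_like(np.asarray(u,float))],-1)
    if d is not None: return (r*np.asarray(d)[...,None]-t)@R
    C=-R.T@t; w=r@R
    return C+w*((z-C[2])/w[...,2])[...,None]
def w2px(n,X):
    c=ctrl.camera_info(n); p=np.asarray(X)@np.array(c["R"]).T+np.array(c["t"])
    return np.stack([c["fx"]*p[...,0]/p[...,2]+c["cx"],c["fy"]*p[...,1]/p[...,2]+c["cy"]],-1)
def snap(n,name=None):
    p,d=ctrl.snapshot(n)
    if name: cv2.imwrite(f"pics/{name}.png",p[:,:,::-1]); np.savez(f"pics/{name}.npz",p=p,d=d)
    return p,d
def crop(p,x0,y0,x1,y1,s,name):
    cv2.imwrite(f"pics/{name}.png",cv2.resize(p[y0:y1,x0:x1,::-1],None,fx=s,fy=s,interpolation=cv2.INTER_CUBIC))
def pts(n,d,reg):
    v,u=np.nonzero(reg&(d>0)); return px2w(n,u,v,d=d[v,u])
def rows_for(pos,rot):  # target TCP pos(m), Rotation -> shift cm, turn in tool axes
    o=ctrl.get_obs(); R0=Ro.from_rotvec(o["tcp_rot"])
    return np.round((R0.inv()*rot).as_rotvec(),3), np.round(R0.inv().apply(np.array(pos)-o["tool_pos"])*100,2)
E
python3 - <<'E'
from h import *
z=np.load("pics/a_top.npz"); p,d=z["p"],z["d"]
crop(p,170,210,310,300,5.5,"c1"); crop(p,310,165,450,290,5.5,"c2")
z=np.load("pics/a_scene.npz"); crop(z["p"],215,215,360,335,5.5,"c3")
R0=Ro.from_rotvec(ctrl.get_obs()["tcp_rot"]); print(R0.as_matrix().round(3))
for n in("pod_1","dock","reader","tray","dock_switch_tip","read_button_top"):
    for r in ctrl.cut_out("top",n)[:4]:
        P=pts("top",d,r["region"]); print(n,round(r["p"],2),np.round(r["box"],0),r["region"].sum(),np.round(np.median(P,0),3) if len(P) else "")
E
```

```text
[[ 0.242 -0.     0.97 ]
 [-0.97   0.001  0.242]
 [-0.001 -1.    -0.   ]]
pod_1 0.93 [170. 172.  25.  29.] 450 [0.652 0.381 0.067]
pod_1 0.88 [145. 203.  30.  22.] 445 [0.572 0.436 0.069]
pod_1 0.76 [144. 239.  34.  21.] 476 [0.475 0.432 0.069]
pod_1 0.67 [225. 254.  22.  20.] 318 [0.439 0.223 0.112]
dock 0.68 [239. 257. 120.  74.] 6413 [0.432 0.189 0.013]
reader 0.77 [378. 204. 114.  69.] 5845 [ 0.587 -0.173  0.005]
dock_switch_tip 0.72 [377. 206. 112.  70.] 5759 [ 0.586 -0.172  0.006]
dock_switch_tip 0.43 [285. 266.  14.  13.] 109 [0.413 0.076 0.094]
read_button_top 0.51 [363. 186.  11.  11.] 70 [ 0.616 -0.124  0.081]
read_button_top 0.22 [371. 261.  92.  36.] 3079 [ 0.434 -0.154  0.004]
```

View pics/c1.png

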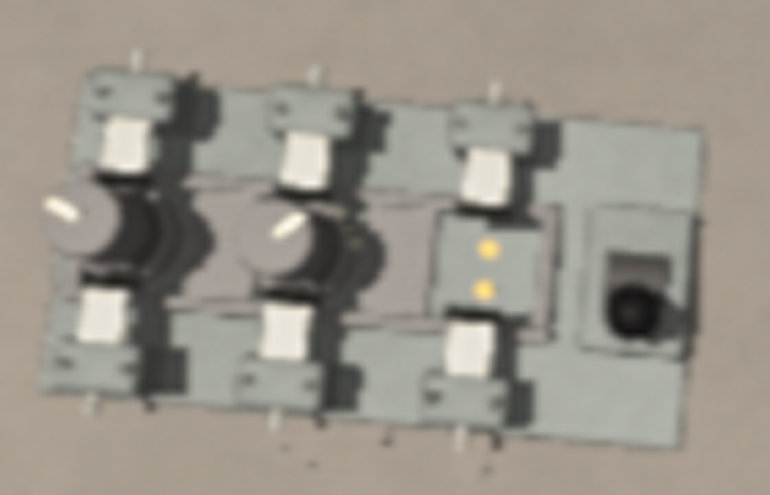

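View pics/c2.png

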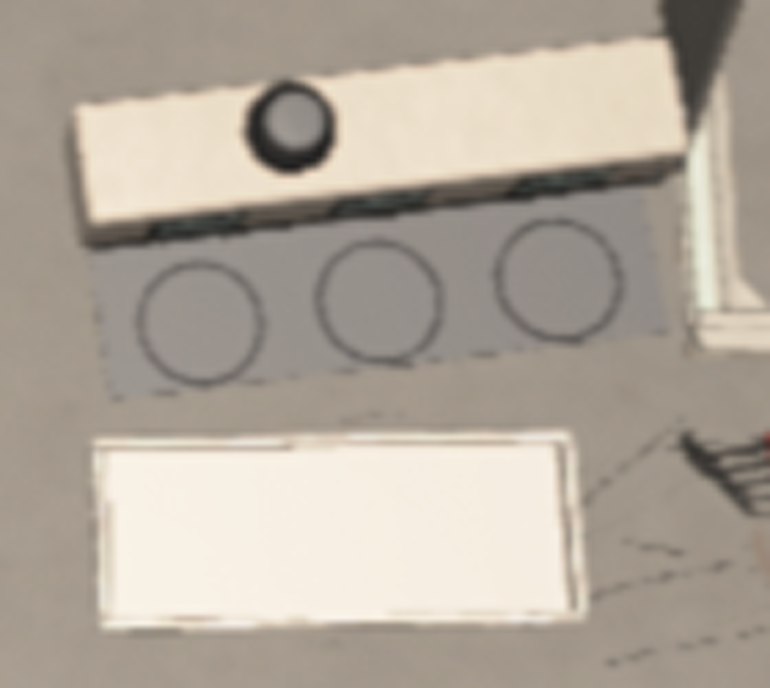

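View pics/c3.png

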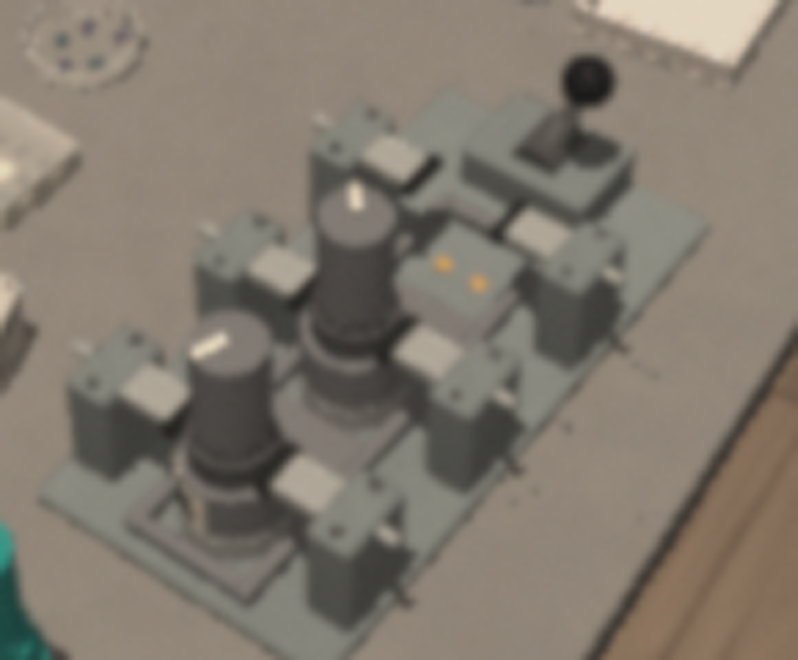

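The crops show two grey pods, with tops at c1 (82,218) and (272,240), and ridges at about (62,208) and (289,224). The third seat is empty (a block with two orange dots). The lever ball at (632,310) leans to the near side. I choose the two grey pods, because the turquoise ones are look-alikes. Next I compute the geometry.

```bash
python3 - <<'E'
from h import *
s=5.5
def C1(l): a=np.array(l,float); return (a-2.25)/s+[170,210]
def C2(l): a=np.array(l,float); return (a-2.25)/s+[310,165]
f=lambda a,z:px2w("top",a[:,0],a[:,1],z=z)
P=f(C1([(704,128),(682,447),(40,392)]),0.008); print("plate TR BR BL",P.round(4).tolist())
ex=(P[0]-P[1]); ey=P[2]-P[1]; print(np.linalg.norm(ex),np.linalg.norm(ey), np.degrees(np.arctan2(ex[1],ex[0])),np.degrees(np.arctan2(-ey[0],ey[1])))
print("dock cover holes", f(C1([(489,249),(485,290)]),0.03).round(4).tolist())
print("tops",f(C1([(80,218),(273,240)]),0.123).round(4).tolist())
r=f(C1([(46,202),(76,216),(277,236),(301,214)]),0.125);print("ridge",r.round(4).tolist(),[np.degrees(np.arctan2(*(r[i]-r[j])[[1,0]])) for i,j in((0,1),(3,2))])
print("ball",f(C1([(632,310)]),0.082).round(4))
S=f(C2([(201,322),(379,301),(559,280)]),0); print("spots",S.round(4).tolist(), np.degrees(np.arctan2(*( (S[0]-S[2])*[-1,1,1])[[0,1]])), np.linalg.norm(S[0]-S[2]))
T=f(C2([(93,440),(573,432),(586,620),(101,630)]),0.02); print("tray",T.round(4).tolist(),T.mean(0))
print("btn",f(C2([(295,120)]),0.082).round(4))
rt=f(C2([(74,106),(668,38),(686,155),(90,222)]),0.06);print("reader top",rt.round(4).tolist(),rt.mean(0))
# scene cross-check
Q=lambda u,v,z:px2w("scene",np.array([(u-2.25)/s+215]),np.array([(v-2.25)/s+215]),z=z)
print("sc pods",Q(231,342,.123),Q(357,216,.123)," ball",Q(587,80,.082))
r=[Q(195,352,.125),Q(226,338,.125),Q(355,186,.125),Q(357,206,.125)]
print([np.degrees(np.arctan2(*(r[i]-r[j])[0][[1,0]])) for i,j in((0,1),(2,3))])
E
```

```text
plate TR BR BL [[0.5056, 0.0416, 0.008], [0.3517, 0.0512, 0.008], [0.3733, 0.3619, 0.008]]
0.15416298383457527 0.3113623441032375 -3.5899640373845196 -3.97281284242368
dock cover holes [[0.4434, 0.1445, 0.03], [0.4239, 0.1459, 0.03]]
tops [[0.4482, 0.3165, 0.123], [0.4397, 0.2316, 0.123]]
ridge [[0.4548, 0.3312, 0.125], [0.4489, 0.3177, 0.125], [0.4413, 0.2296, 0.125], [0.451, 0.2195, 0.125]] [np.float64(66.3340834588812), np.float64(-46.11833359876069)]
ball [[0.4133 0.0754 0.082 ]]
spots [[0.5349, -0.0913, 0.0], [0.5465, -0.18, 0.0], [0.5582, -0.2697, 0.0]] 7.414632613885367 0.17984478718787997
tray [[0.4736, -0.0351, 0.02], [0.4803, -0.2662, 0.02], [0.3911, -0.2677, 0.02], [0.3832, -0.0382, 0.02]] [ 0.43203878 -0.15179183  0.02      ]
btn [[ 0.6181 -0.1242  0.082 ]]
reader top [[0.6296, -0.0233, 0.06], [0.666, -0.308, 0.06], [0.6085, -0.3131, 0.06], [0.573, -0.0305, 0.06]] [ 0.61926705 -0.16874208  0.06      ]
sc pods [[0.44752813 0.31510081 0.123     ]] [[0.44123314 0.23144478 0.123     ]]  ball [[0.41603709 0.0692228  0.082     ]]
[np.float64(63.0946748614676), np.float64(-53.8415862259459)]
```

```bash
cat >> h.py <<'E'
def down(az,tilt=0,tilt_ax=None):  # tool x at world azimuth az(deg), tool y down; optional tilt (deg) about world axis
    a=np.radians(az); x=np.array([np.cos(a),np.sin(a),0]); y=np.array([0,0,-1.]); r=Ro.from_matrix(np.stack([x,y,np.cross(x,y)],1))
    if tilt_ax is not None: r=Ro.from_rotvec(np.radians(tilt)*np.array(tilt_ax))*r
    return r
def goto(x,y,z,az): t,s=rows_for([x,y,z],down(az)); print("turn",t.tolist(),"shift",s.tolist())
def st():
    o=ctrl.get_obs(); R=Ro.from_rotvec(o["tcp_rot"]).as_matrix(); print("t",round(float(o["t"]),2),"pos",np.round(o["tool_pos"],4),"az",round(np.degrees(np.arctan2(R[1,0],R[0,0])),1),"down",np.round(R[:,1],3),"F",np.round(o["force"],1),"w",round(float(o["width"]),3),"q",np.round(o["q"],2))
E
python3 -c "
from h import *
goto(.42,-.25,.25,-40);goto(.365,.077,.25,-4)"
```

```text
turn [-0.0, -0.628, -0.0] shift [-28.06, -5.26, 34.69]
turn [-0.0, -1.256, -0.0] shift [-61.11, -5.25, 37.28]
```

```bash
python3 -m handwheel '[[[0,-0.15,0],[-4,-5,5],1],[[0,-0.3,0],[-9,-5.3,11],1],[[0,-0.4,0],[-14,-5.3,17],1],[[0,-0.5,0],[-18.5,-5.3,23],1],[[0,-0.55,0],[-23.5,-5.3,29],1],[[0,-0.63,0],[-28,-5.3,34.7],1],[[0,-0.8,0],[-34,-5.3,35.5],1],[[0,-0.95,0],[-40,-5.3,36],1],[[0,-1.1,0],[-46,-5.3,36.5],1],[[0,-1.256,0],[-52,-5.3,37],1]]' 30; python3 -c "
from h import *
st();goto(.365,.077,.16,-4);goto(.365,.077,.08,-4)"
```

```text
t: 1.65
tool_pos: [0.3896, -0.0702, 0.2506]
tcp_rot: [-1.57, 0.05, -0.051]
force: [1.1, 1.3, -0.7]
width: 0.006
t 1.65 pos [ 0.3896 -0.0702  0.2506] az -3.7 down [ 0.001 -0.    -1.   ] F [ 1.1  1.3 -0.7] w 0.006 q [ 0.66 -0.01 -0.59  1.99 -0.01  1.15  0.01]
turn [0.0, 0.005, 0.001] shift [-3.42, 9.06, 14.53]
turn [0.0, 0.005, 0.001] shift [-3.42, 17.06, 14.53]
```

```bash
python3 -m handwheel '[[[0,0,0],[-3.4,3,5],1],[[0,0,0],[-3.4,5,10],1],[[0,0,0],[-3.4,8,14.5],1],[[0,0,0],[-3.4,13,14.5],1],[[0,0,0],[-3.4,17,14.5],1],[[0,0,0],[-3.4,17,14.5],1]]'; python3 -c "
from h import *
st();p,d=snap('top','b');crop(p,230,220,310,300,6,'b1')
p,d=snap('scene');crop(p,250,180,390,300,5,'b2')"
```

```text
t: 2.4
tool_pos: [0.3631, 0.0767, 0.079]
tcp_rot: [-1.57, 0.053, -0.046]
force: [-0.0, 0.2, 0.1]
width: 0.007
t 2.4 pos [0.3631 0.0767 0.079 ] az -3.6 down [-0.005  0.    -1.   ] F [-0.   0.2  0.1] w 0.007 q [ 0.38  0.24 -0.79  2.26  0.25  0.74 -0.65]
```

View pics/b2.png

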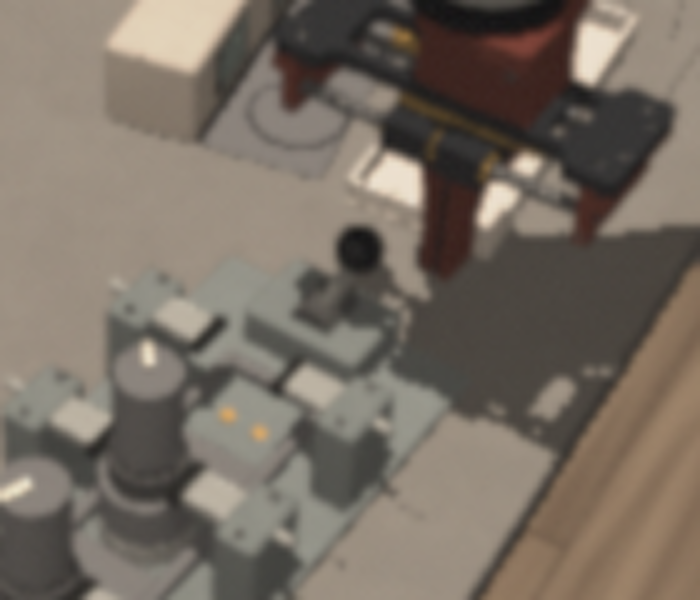

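The closed fingers at (440,270) sit just on the near side of the ball at (358,248), clear of the box. Now I push towards +x.

```bash
python3 -m handwheel '[[[0,0,0],[1.5,0,0],1],[[0,0,0],[3,0,0],1],[[0,0,0],[4.5,0,0],1],[[0,0,0],[5.5,0,0],1],[[0,0,0],[6.3,0,0],1],[[0,0,0],[6.9,0,0],1],[[0,0,0],[6.9,0,0],1]]'; python3 -c "
from h import *
st()
p,d=snap('scene');crop(p,250,180,390,300,5,'b3')
for r in ctrl.cut_out('scene','dock_switch_tip')[:2]: print(r['p'],r['box'])"
```

```text
t: 3.38
tool_pos: [0.4346, 0.0727, 0.0814]
tcp_rot: [-1.57, 0.05, -0.051]
force: [-0.7, -0.4, -0.1]
width: 0.009
t 3.38 pos [0.4346 0.0727 0.0814] az -3.7 down [ 0.001  0.    -1.   ] F [-0.7 -0.4 -0.1] w 0.009 q [ 0.35  0.34 -0.74  2.11  0.32  0.8  -0.65]
0.64 [318.7, 232.5, 19.0, 11.4]
```

View pics/b3.png

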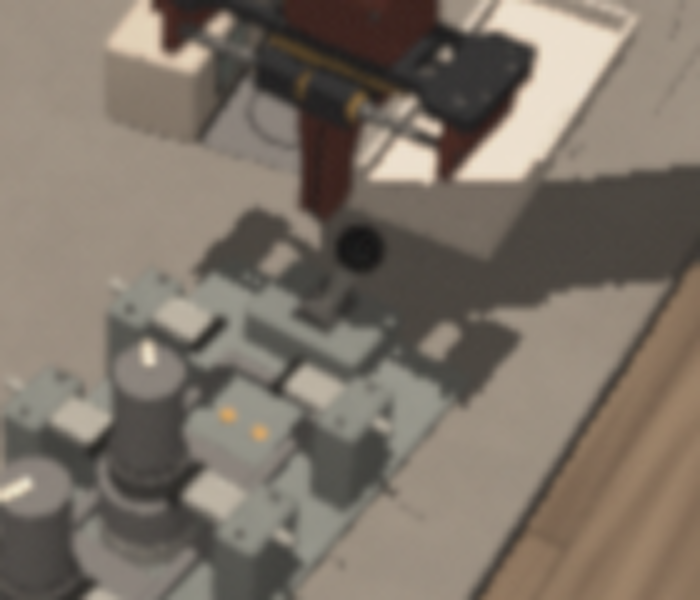

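```bash
cat >> h.py <<'E'
def tri(a,b): # top px, scene px
    A=[];B=[]
    for n,(u,v) in(("top",a),("scene",b)):
        c=ctrl.camera_info(n);R=np.array(c["R"]);t=np.array(c["t"])
        for k,f,cc,x in((0,"fx","cx",u),(1,"fy","cy",v)):
            w=(x-c[cc])/c[f]; A.append(R[k]-w*R[2]); B.append(w*t[2]-t[k])
    X,r,_,_=np.linalg.lstsq(np.array(A),np.array(B),rcond=None); return X,r
E
python3 -c "
from h import *
print(tri((284.5,266),(321.2,229.2)))
print(w2px('scene',np.array([[.4346,.0727,.0814],[.414,.073,.085],[.4005,.0755,.083]])))
z=np.load('pics/a_top.npz'); d=z['d'];print(px2w('top',np.arange(280,291),np.full(11,266),d=d[266,280:291]).round(3))
z=np.load('pics/a_scene.npz'); d=z['d'];print(px2w('scene',np.arange(316,327),np.full(11,229),d=d[229,316:327]).round(3))
"
```

```text
(array([0.41324404, 0.07549536, 0.08829416]), array([1.74240516e-07]))
[[314.26701711 227.39365431]
 [321.41716806 229.46103131]
 [325.61573854 232.60654042]]
[[0.413 0.086 0.095]
 [0.412 0.084 0.097]
 [0.412 0.081 0.099]
 [0.412 0.079 0.099]
 [0.412 0.077 0.101]
 [0.412 0.074 0.101]
 [0.413 0.072 0.1  ]
 [0.413 0.069 0.098]
 [0.413 0.067 0.096]
 [0.413 0.064 0.093]
 [0.415 0.061 0.034]]
[[ 0.464 -0.003 -0.001]
 [ 0.421  0.084  0.092]
 [ 0.419  0.084  0.093]
 [ 0.416  0.084  0.094]
 [ 0.413  0.084  0.096]
 [ 0.41   0.084  0.097]
 [ 0.408  0.083  0.098]
 [ 0.407  0.08   0.096]
 [ 0.405  0.078  0.095]
 [ 0.403  0.077  0.095]
 [ 0.402  0.072  0.092]]
```

```bash
python3 -c "
from h import *
p,d=snap('top','b4');crop(p,240,220,340,300,7,'b5')
p,d=snap('scene','b6');crop(p,290,200,350,250,12,'b7')
print(ctrl.get_obs()['t'],w2px('top',np.array([.4346,.0727,.0814])),w2px('scene',np.array([.3631,.0767,.079])))
print(px2w('scene',np.arange(300,330,3),np.full(10,222),d=d[222,300:330:3]).round(3))
"
```

```text
3.575 [285.70440581 257.34641914] [338.54320138 239.66716294]
[[ 0.516 -0.001  0.001]
 [ 0.51  -0.009 -0.002]
 [ 0.502 -0.012 -0.   ]
 [ 0.495 -0.017 -0.001]
 [ 0.487 -0.021 -0.001]
 [ 0.428  0.086  0.114]
 [ 0.473 -0.031 -0.001]
 [ 0.465 -0.034  0.   ]
 [ 0.457 -0.037  0.003]
 [ 0.448 -0.037  0.006]]
```

View pics/b5.png

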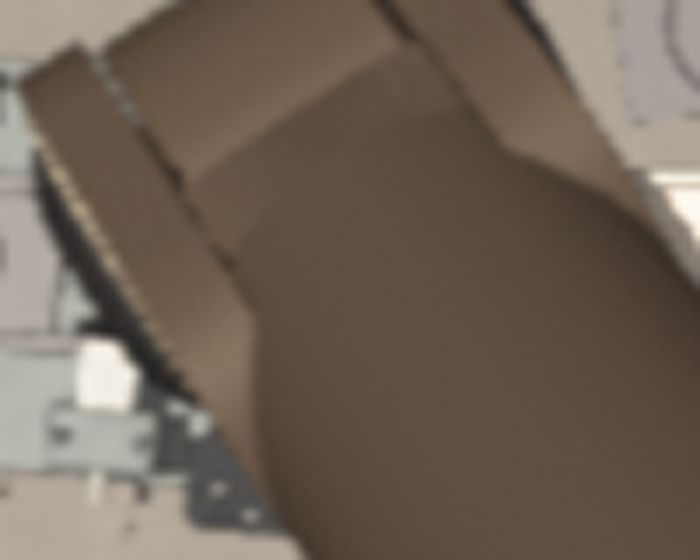

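View pics/b7.png

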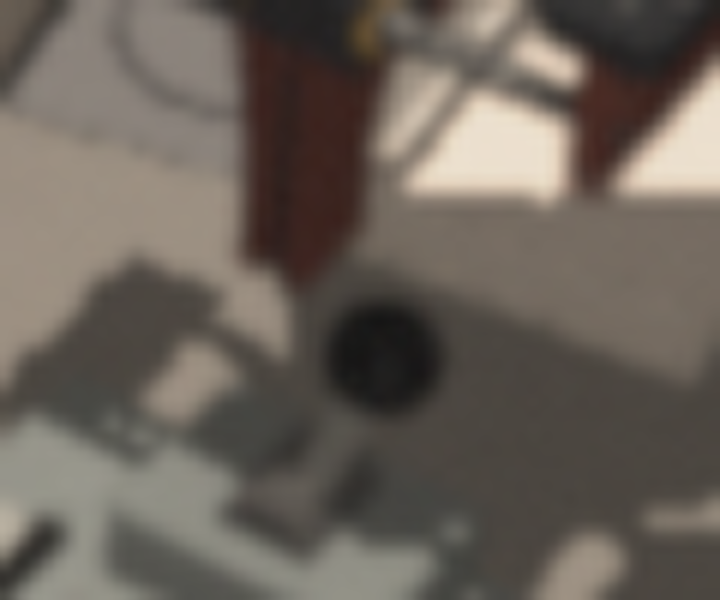

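```bash
python3 -c "
from h import *
z=np.load('pics/b6.npz');d=z['d']
for v in range(214,227):
  P=px2w('scene',np.arange(308,324),np.full(16,v),d=d[v,308:324])
  m=(P[:,2]>.05); print(v,[(308+int(i),*P[i].round(3).tolist()) for i in np.nonzero(m)[0][[0,-1]]] if m.any() else '')
for v in range(226,238):
  P=px2w('scene',np.arange(308,330),np.full(22,v),d=d[v,308:330]); m=P[:,2]>.05
  print(v,[(308+int(i),*P[i].round(3).tolist()) for i in np.nonzero(m)[0][[0,-1]]] if m.any() else '')
"
```

```text
214 [(310, 0.444, 0.084, 0.132), (320, 0.426, 0.063, 0.125)]
215 [(310, 0.444, 0.083, 0.127), (320, 0.423, 0.07, 0.128)]
216 [(310, 0.443, 0.085, 0.126), (320, 0.423, 0.069, 0.123)]
217 [(310, 0.444, 0.084, 0.122), (320, 0.424, 0.066, 0.118)]
218 [(310, 0.443, 0.085, 0.12), (320, 0.426, 0.063, 0.111)]
219 [(310, 0.443, 0.084, 0.115), (320, 0.423, 0.067, 0.112)]
220 [(310, 0.442, 0.085, 0.113), (319, 0.424, 0.071, 0.111)]
221 [(310, 0.443, 0.084, 0.108), (318, 0.426, 0.073, 0.108)]
222 [(310, 0.441, 0.086, 0.108), (317, 0.425, 0.079, 0.11)]
223 [(313, 0.434, 0.084, 0.106), (316, 0.426, 0.083, 0.109)]
224 [(314, 0.43, 0.085, 0.106), (315, 0.427, 0.085, 0.107)]
225 [(320, 0.42, 0.071, 0.096), (323, 0.412, 0.069, 0.099)]
226 [(318, 0.423, 0.076, 0.095), (323, 0.41, 0.074, 0.1)]
226 [(318, 0.423, 0.076, 0.095), (325, 0.407, 0.068, 0.097)]
227 [(318, 0.421, 0.08, 0.096), (326, 0.405, 0.067, 0.094)]
228 [(317, 0.422, 0.084, 0.095), (326, 0.402, 0.073, 0.097)]
229 [(317, 0.424, 0.079, 0.087), (326, 0.401, 0.074, 0.094)]
230 [(317, 0.421, 0.085, 0.089), (326, 0.4, 0.076, 0.093)]
231 [(317, 0.42, 0.085, 0.086), (326, 0.4, 0.076, 0.089)]
232 [(318, 0.417, 0.086, 0.086), (326, 0.399, 0.076, 0.086)]
233 [(318, 0.418, 0.083, 0.079), (325, 0.4, 0.081, 0.086)]
234 [(317, 0.424, 0.076, 0.066), (324, 0.403, 0.079, 0.08)]
235 [(317, 0.421, 0.081, 0.068), (320, 0.414, 0.077, 0.068)]
236 [(316, 0.425, 0.079, 0.061), (320, 0.415, 0.075, 0.062)]
237 [(316, 0.425, 0.077, 0.055), (322, 0.086, 0.814, 0.862)]
```

The closed fingertips end at about z = 0.106, some 25 mm above the reported TCP, so they passed over the ball. I back off, open to compare, and look again.

```bash
python3 -m handwheel '[[[0,0,0],[0,-3,0],1],[[0,0,0],[-3,-4,0],1],[[0,0,0],[-7,-5,0],0.5],[[0,0,0],[-7,-5,0],0],[[0,0,0],[-7,-5,0],0],[[0,0,0],[-7,-5,0],0],[[0,0,0],[-7,-5,0],0]]'; python3 -c "
from h import *
st()
P0=ctrl.get_obs()['tool_pos']
p,d=snap('scene','b8');crop(p,270,150,410,270,5,'b9')
print(w2px('scene',P0+np.array([[0,0,0],[.044,-.003,0],[-.044,.003,0]])))
u,v=np.meshgrid(np.arange(560),np.arange(420));W=px2w('scene',u,v,d=d); np.save('pics/W.npy',W)
m=(np.abs(W[...,1]-P0[1])<.03)&(np.abs(W[...,0]-P0[0])<.09)&(W[...,2]>.09)&(W[...,2]<.25)&(d>0)
for x in np.arange(-.08,.081,.008):
  k=m&(np.abs(W[...,0]-P0[0]-x)<.004)
  if k.any(): print(round(x,3),W[k][:,2].min().round(3))
"
```

```text
t: 4.45
tool_pos: [0.3645, 0.0773, 0.1312]
tcp_rot: [-1.569, 0.05, -0.05]
force: [-0.2, -0.1, -0.5]
width: 0.535
t 4.45 pos [0.3645 0.0773 0.1312] az -3.7 down [-0.     0.001 -1.   ] F [-0.2 -0.1 -0.5] w 0.535 q [ 0.46  0.13 -0.84  2.2   0.13  0.86 -0.52]
[[340.06887005 224.45199929]
 [324.52636754 217.14010387]
 [356.16670212 232.02514683]]
-0.08 0.237
-0.064 0.245
-0.048 0.233
-0.04 0.215
-0.032 0.16
-0.024 0.158
-0.008 0.247
-0.0 0.249
0.008 0.248
0.016 0.246
0.024 0.156
0.032 0.092
0.04 0.091
0.048 0.091
0.056 0.091
0.064 0.248
0.072 0.238
0.08 0.237
```

View pics/b9.png

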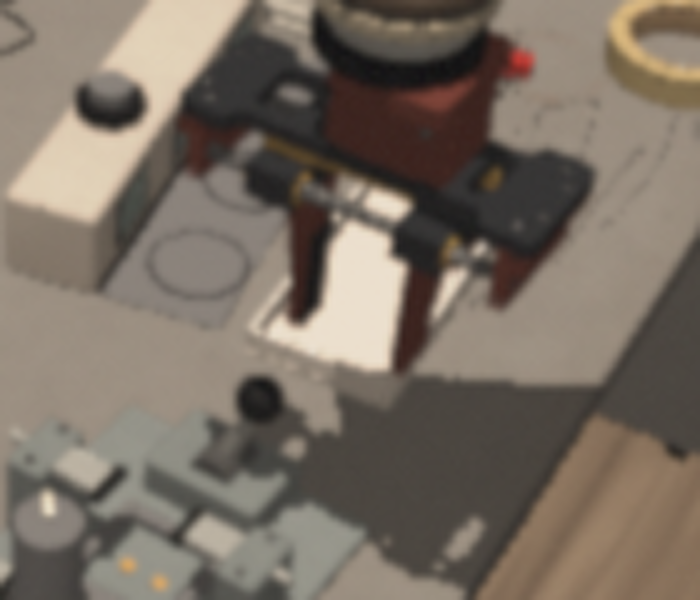

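Open, the tips also sit about 25 mm above the reported TCP, and x and y agree. I'll allow for that and close, lower further and push again.

```bash
python3 -m handwheel '[[[0,0,0],[0,0,0],1],[[0,0,0],[0,0,0],1],[[0,0,0],[0,0,0],1],[[0,0,0],[0,4,0],1],[[0,0,0],[0,7.6,0],1],[[0,0,0],[0,7.6,0],1],[[0,0,0],[1,7.6,0],1],[[0,0,0],[2,7.6,0],1],[[0,0,0],[3,7.6,0],1]]'; python3 -m handwheel '[[[0,0,0],[1,0,0],1],[[0,0,0],[2,0,0],1],[[0,0,0],[3,0,0],1],[[0,0,0],[3.4,0,0],1],[[0,0,0],[3.7,0,0],1],[[0,0,0],[3.7,0,0],1]]'; python3 -c "
from h import *
st()
p,d=snap('scene','b10');crop(p,270,180,370,260,7,'b11')"
```

```text
t: 5.62
tool_pos: [0.3958, 0.0752, 0.0561]
tcp_rot: [-1.57, 0.05, -0.052]
force: [-2.7, -0.6, 0.8]
width: 0.001
t: 6.38
tool_pos: [0.4327, 0.0729, 0.0561]
tcp_rot: [-1.57, 0.05, -0.052]
force: [-0.7, 0.4, -0.6]
width: 0.006
t 6.38 pos [0.4327 0.0729 0.0561] az -3.7 down [ 0.001  0.001 -1.   ] F [-0.7  0.4 -0.6] w 0.006 q [ 0.33  0.39 -0.73  2.14  0.38  0.74 -0.71]
```

View pics/b11.png

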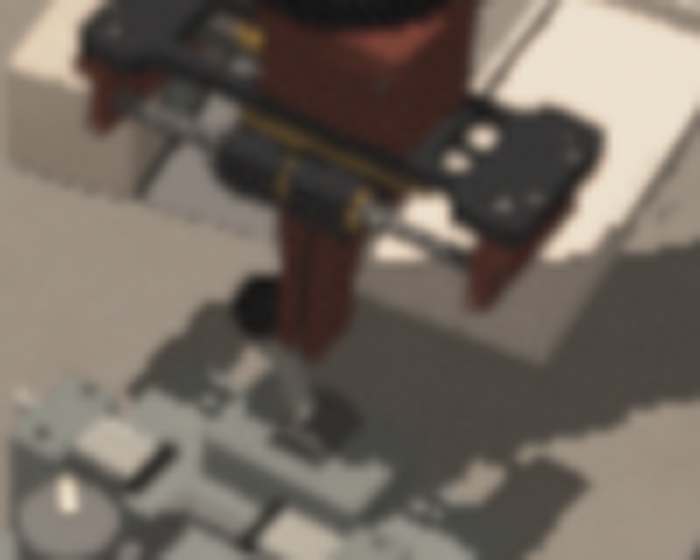

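The lever now leans to the far side, with the ball at crop (258,307). I push on until it stops.

```bash
python3 -c "
from h import *
print(px2w('scene',np.array([306.9]),np.array([223.9]),z=.085))"
python3 -m handwheel '[[[0,0,0],[0.3,0,0],1],[[0,0,0],[0.6,0,0],1],[[0,0,0],[0.9,0,0],1]]'; python3 -m handwheel '[[[0,0,0],[0.3,0,0],1],[[0,0,0],[0.6,0,0],1],[[0,0,0],[0.6,0,0],1]]'
```

```text
[[0.45525153 0.07490978 0.085     ]]
t: 6.8
tool_pos: [0.4379, 0.0724, 0.0557]
tcp_rot: [-1.571, 0.054, -0.046]
force: [-19.7, 2.6, 17.1]
width: 0.007
t: 7.18
tool_pos: [0.4376, 0.0722, 0.0551]
tcp_rot: [-1.575, 0.062, -0.037]
force: [-22.5, 2.4, 21.6]
width: 0.007
```

```bash
python3 -m handwheel '[[[0,0,0],[-2,0,0],1],[[0,0,0],[-4,0,0],1],[[0,0,0],[-4,-5,0],1],[[0,0,0],[-4,-11,0],0.3],[[0,0,0],[-4,-13,0],0],[[0,0,0],[-4,-13,0],0]]'; python3 -c "
from h import *
st()
p,d=snap('top','d0');crop(p,170,210,310,300,5.5,'d1')
goto(.4475,.3163,.15,-4);goto(.4475,.3163,.062,-4)"
```

```text
t: 7.92
tool_pos: [0.4013, 0.0752, 0.1873]
tcp_rot: [-1.575, 0.059, -0.041]
force: [-0.1, 0.2, -0.1]
width: 0.308
t 7.92 pos [0.4013 0.0752 0.1873] az -3.6 down [-0.012 -0.004 -1.   ] F [-0.1  0.2 -0.1] w 0.308 q [ 0.5   0.13 -0.86  2.04  0.12  1.03 -0.48]
turn [0.005, 0.006, -0.014] shift [3.23, 3.42, 24.41]
turn [0.005, 0.006, -0.014] shift [3.35, 12.22, 24.46]
```

View pics/d1.png

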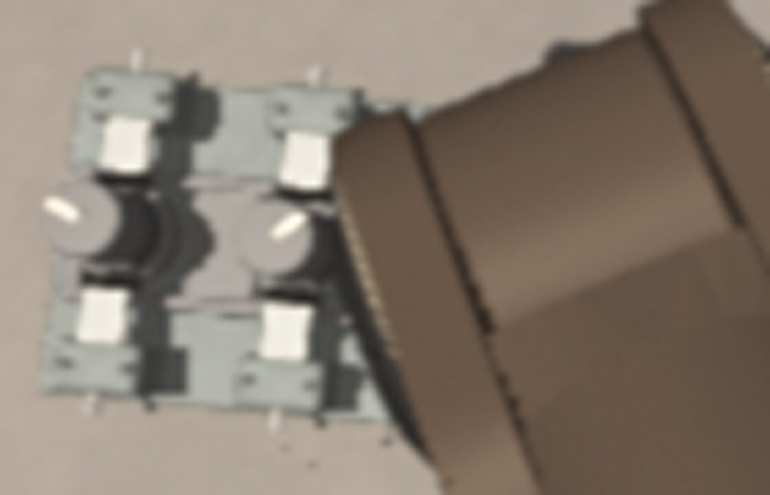

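```bash
python3 -m handwheel '[[[0,0,0],[1,0,5],0],[[0,0,0],[2,0,10],0],[[0,0,0],[3,0,15],0],[[0,0,0],[3.2,1,20],0],[[0,0,-0.014],[3.3,2,24.4],0],[[0,0,-0.014],[3.3,3.4,24.4],0],[[0,0,-0.014],[3.3,3.4,24.4],0]]'; python3 -c "
from h import *
st()
p,d=snap('scene','d2');crop(p,200,150,340,330,3.5,'d3'); crop(p,290,190,350,250,8,'d4')
goto(.4475,.3163,.062,-4)"
```

```text
t: 8.85
tool_pos: [0.4469, 0.3149, 0.1476]
tcp_rot: [-1.578, 0.052, -0.046]
force: [0.3, -0.2, -0.4]
width: 1.001
t 8.85 pos [0.4469 0.3149 0.1476] az -3.6 down [-0.004 -0.008 -1.   ] F [ 0.3 -0.2 -0.4] w 1.001 q [-0.06  0.47 -0.85  1.8   0.4   1.07 -1.12]
turn [0.008, 0.006, -0.002] shift [-0.01, 8.67, 0.23]
```

View pics/d3.png

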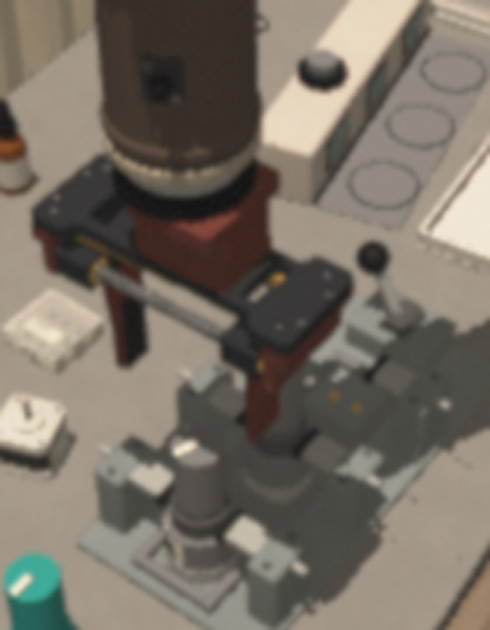

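```bash
python3 -m handwheel '[[[0,0,0],[0,3,0.2],0],[[0,0,0],[0,6,0.2],0],[[0,0,0],[0,8.7,0.2],0],[[0,0,0],[0,8.7,0.2],0]]'; python3 -c "
from h import *
st()
p,d=snap('scene','d5');crop(p,200,190,340,330,4.3,'d6')
P0=ctrl.get_obs()['tool_pos']
u,v=np.meshgrid(np.arange(560),np.arange(420));W=px2w('scene',u,v,d=d)
for x in np.arange(-.064,.065,.008):
  k=(np.abs(W[...,1]-P0[1])<.03)&(np.abs(W[...,0]-P0[0]-x)<.004)&(d>0)&(W[...,2]>.067)&(W[...,2]<.2)
  if k.any(): print(round(x,3),W[k][:,2].min().round(3))"
```

```text
t: 9.4
tool_pos: [0.4473, 0.3136, 0.0605]
tcp_rot: [-1.58, 0.055, -0.048]
force: [-0.0, 1.7, 0.2]
width: 1.0
t 9.4 pos [0.4473 0.3136 0.0605] az -3.8 down [-0.005 -0.01  -1.   ] F [-0.   1.7  0.2] w 1.0 q [-0.12  0.57 -0.78  1.88  0.51  0.91 -1.21]
-0.064 0.067
-0.056 0.089
-0.048 0.068
-0.04 0.106
-0.032 0.182
-0.024 0.176
-0.016 0.067
-0.008 0.068
0.0 0.068
0.008 0.068
0.016 0.068
0.024 0.18
0.032 0.179
0.04 0.086
0.048 0.084
0.056 0.068
0.064 0.169
```

View pics/d6.png

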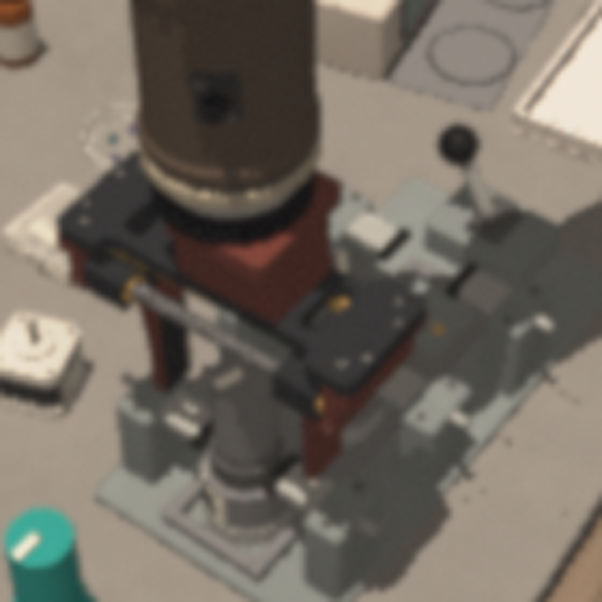

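The fingers straddle the stem, with tips at about z = 0.085, just above the cheeks. I correct y by 2.5 mm and close with 60 N.

```bash
python3 -m handwheel '[[[0.01,0,0],[0,-0.1,0.25],0],[[0.01,0,0],[0,-0.1,0.25],0.5],[[0.01,0,0],[0,-0.1,0.25],1],[[0.01,0,0],[0,-0.1,0.25],1],[[0.01,0,0],[0,-0.1,0.25],1],[[0.01,0,0],[0,-0.1,0.25],1],[[0.01,0,0],[0,-0.1,0.25],1]]' 60; python3 -c "
from h import *
st()"
```

```text
t: 10.32
tool_pos: [0.448, 0.3173, 0.0627]
tcp_rot: [-1.569, 0.053, -0.049]
force: [-1.1, 0.5, -0.0]
width: 0.378
t 10.32 pos [0.448  0.3173 0.0627] az -3.7 down [-0.003  0.002 -1.   ] F [-1.1  0.5 -0. ] w 0.378 q [-0.11  0.57 -0.79  1.88  0.5   0.91 -1.21]
```

The stem is gripped (33 mm). I tilt towards -x in small steps about the near foot edge and watch the force.

```bash
python3 -m handwheel '[[[0,0,-0.035],[-0.22,-0.1,0],1],[[0,0,-0.07],[-0.45,-0.15,0],1],[[0,0,-0.07],[-0.45,-0.15,0],1]]'; python3 -c "
from h import *
st()
o=ctrl.get_obs();print(np.round(o['ft_torque'],2))"
```

```text
t: 10.7
tool_pos: [0.4449, 0.3173, 0.0647]
tcp_rot: [-1.57, -0.006, -0.107]
force: [6.7, 0.6, -5.4]
width: 0.377
t 10.7 pos [0.4449 0.3173 0.0647] az -3.7 down [ 0.072 -0.003 -0.997] F [ 6.7  0.6 -5.4] w 0.377 q [-0.16  0.52 -0.77  1.94  0.56  0.85 -1.29]
[-0.03 -1.54  0.03]
```

```bash
python3 -m handwheel '[[[0,0,-0.04],[-0.3,-0.05,0],1],[[0,0,-0.08],[-0.6,-0.1,0],1],[[0,0,-0.12],[-0.9,-0.15,0],1],[[0,0,-0.13],[-1,-0.15,0],1],[[0,0,-0.13],[-1,-0.15,0],1]]'; python3 -c "
from h import *
st()
o=ctrl.get_obs();print(np.round(o['ft_torque'],2))
p,d=snap('scene','e0');crop(p,200,190,340,330,4.3,'e1')"
```

```text
t: 11.32
tool_pos: [0.4383, 0.3173, 0.0669]
tcp_rot: [-1.568, -0.113, -0.215]
force: [12.4, -1.8, -0.4]
width: 0.378
t 11.32 pos [0.4383 0.3173 0.0669] az -3.8 down [ 0.208 -0.011 -0.978] F [12.4 -1.8 -0.4] w 0.378 q [-0.26  0.44 -0.7   2.04  0.7   0.75 -1.48]
[-0.43 -2.83  0.06]
```

View pics/e1.png

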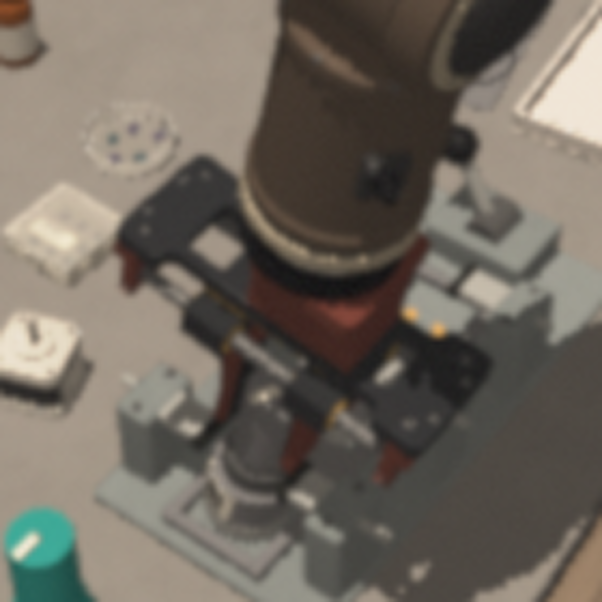

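```bash
python3 -m handwheel '[[[0,0,-0.03],[-0.3,0,0],1],[[0,0,-0.04],[-0.4,0,0],1],[[0,0,-0.04],[-0.4,0,0],1]]'; python3 -c "
from h import *
st()
c=np.array([.4475,.317,.0627]); ex=np.array([.9977,-.066,0])
for th in(-6,0,6,12,14):
  s=np.sign(th);t=np.radians(abs(th));X=s*(.024-.024*np.cos(t)+.0547*np.sin(t)); Z=.0547*np.cos(t)+.024*np.sin(t)-.0547
  print(th,*rows_for(c+ex*X+[0,0,Z],down(-3.8,th,[.066,.9977,0])))"
```

```text
t: 11.75
tool_pos: [0.4381, 0.3168, 0.0674]
tcp_rot: [-1.566, -0.149, -0.253]
force: [13.7, -2.1, -3.8]
width: 0.379
t 11.75 pos [0.4381 0.3168 0.0674] az -3.8 down [ 0.253 -0.013 -0.967] F [13.7 -2.1 -3.8] w 0.379 q [-0.3   0.42 -0.68  2.07  0.76  0.72 -1.56]
-6 [-0.003 -0.     0.151] [0.27 0.33 0.08]
0 [-0.003 -0.     0.256] [0.78 0.69 0.08]
6 [-0.003 -0.     0.36 ] [1.41 0.63 0.08]
12 [-0.003  0.     0.465] [2.03 0.63 0.08]
14 [-0.004  0.     0.5  ] [2.24 0.64 0.08]
```

```bash
python3 -m handwheel '[[[0,0,0.08],[0.1,0.15,0],1],[[0,0,0.15],[0.27,0.33,0],1],[[0,0,0.2],[0.5,0.5,0],1],[[0,0,0.256],[0.8,0.68,0],1],[[0,0,0.31],[1.15,0.65,0],1],[[0,0,0.36],[1.5,0.6,0],1],[[0,0,0.41],[1.85,0.6,0],1],[[0,0,0.465],[2.2,0.6,0],1],[[0,0,0.49],[2.4,0.6,0],1],[[0,0,0.49],[2.4,0.6,0],1]]'; python3 -c "
from h import *
st()
p,d=snap('scene','e2');crop(p,200,190,340,330,4.3,'e3')"
```

```text
t: 13.0
tool_pos: [0.4577, 0.3155, 0.0669]
tcp_rot: [-1.553, 0.239, 0.14]
force: [-11.3, 0.6, 0.9]
width: 0.377
t 13.0 pos [0.4577 0.3155 0.0669] az -3.6 down [-0.239  0.016 -0.971] F [-11.3   0.6   0.9] w 0.377 q [-0.04  0.72 -0.82  1.68  0.36  1.13 -1.01]
```

View pics/e3.png

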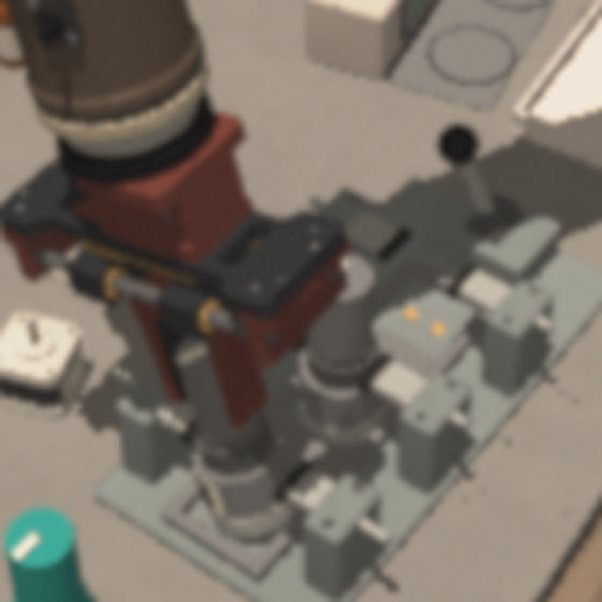

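```bash
python3 -c "
from h import *
c=np.array([.4475,.317,.0627])
for dz in (0,.015,.08): print(*rows_for(c+[0,0,dz],down(-3.8)))"
```

```text
[-0.     0.003 -0.241] [-0.9   0.66  0.09]
[-0.     0.003 -0.241] [-1.25 -0.8   0.09]
[-0.     0.003 -0.241] [-2.8  -7.11  0.09]
```

```bash
python3 -m handwheel '[[[0,0,-0.08],[-0.3,0.3,0],1],[[0,0,-0.16],[-0.6,0.5,0.05],1],[[0,0,-0.24],[-0.9,0.6,0.09],1],[[0,0,-0.24],[-0.9,0.6,0.09],1],[[0,0,-0.24],[-1,0.1,0.09],1],[[0,0,-0.24],[-1.12,-0.3,0.09],1],[[0,0,-0.24],[-1.25,-0.8,0.09],1],[[0,0,-0.24],[-1.25,-0.8,0.09],1]]'; python3 -c "
from h import *
st()
print(*rows_for([.4475,.317,.16],down(-3.8)))"
```

```text
t: 14.05
tool_pos: [0.4479, 0.3171, 0.078]
tcp_rot: [-1.569, 0.051, -0.049]
force: [0.4, 0.0, -3.2]
width: 0.378
t 14.05 pos [0.4479 0.3171 0.078 ] az -3.7 down [-0.001  0.001 -1.   ] F [ 0.4  0.  -3.2] w 0.378 q [-0.11  0.55 -0.79  1.87  0.48  0.93 -1.19]
[-0.001  0.002 -0.001] [-0.05 -8.2  -0.  ]
```

The pod is free: it lifted 15 mm with only its weight on the wrist. I raise it and carry it to spot 3.

```bash
python3 -m handwheel '[[[0,0,0],[0,-4,0],1],[[0,0,0],[0,-9,0],1],[[0,0,0],[0,-13.5,0],1],[[0,0,0],[0,-13.5,-3],1],[[0,0.1,0],[1,-13.5,-8],1],[[0,0.2,0],[2,-13.5,-13],1],[[0,0.3,0],[3,-13.5,-18],1],[[0,0.4,0],[4,-13.5,-23],1]]'; python3 -c "
from h import *
st()
print(*rows_for([.5582,-.2697,.20],down(-61.3)));print(*rows_for([.5582,-.2697,.07],down(-61.3)))"
```

```text
t: 15.05
tool_pos: [0.4731, 0.0832, 0.2127]
tcp_rot: [-1.538, 0.367, -0.366]
force: [0.3, -1.0, -4.2]
width: 0.382
t 15.05 pos [0.4731 0.0832 0.2127] az -26.8 down [-0.001  0.001 -1.   ] F [ 0.3 -1.  -4.2] w 0.382 q [ 0.39  0.23 -0.77  1.88  0.18  1.1  -0.91]
[-0.     0.603 -0.002] [ 23.49   1.22 -27.67]
[-0.     0.603 -0.002] [ 23.51  14.22 -27.68]
```

```bash
python3 -m handwheel '[[[0,0.1,0],[3,0,-4],1],[[0,0.2,0],[6.5,0,-8],1],[[0,0.3,0],[10,0,-12],1],[[0,0.4,0],[13.5,0,-16],1],[[0,0.5,0],[17,0,-20],1],[[0,0.6,0],[20.5,0,-24],1],[[0,0.6,0],[23.5,1,-27.7],1],[[0,0.6,0],[23.5,5,-27.7],1],[[0,0.6,0],[23.5,10,-27.7],1],[[0,0.6,0],[23.5,10,-27.7],1]]'; python3 -c "
from h import *
st()
print(*rows_for([.5582,-.2697,.055],down(-61.3)))
p,d=snap('scene','f0');crop(p,260,130,400,250,5,'f1')"
```

```text
t: 16.3
tool_pos: [0.5549, -0.2688, 0.1082]
tcp_rot: [-1.406, 0.839, -0.822]
force: [0.8, -0.6, -3.3]
width: 0.377
t 16.3 pos [ 0.5549 -0.2688  0.1082] az -61.1 down [-0.009  0.005 -1.   ] F [ 0.8 -0.6 -3.3] w 0.377 q [ 0.69  0.53 -0.45  1.68  0.26  1.   -0.91]
[ 0.005  0.003 -0.009] [0.29 5.31 0.27]
```

View pics/f1.png

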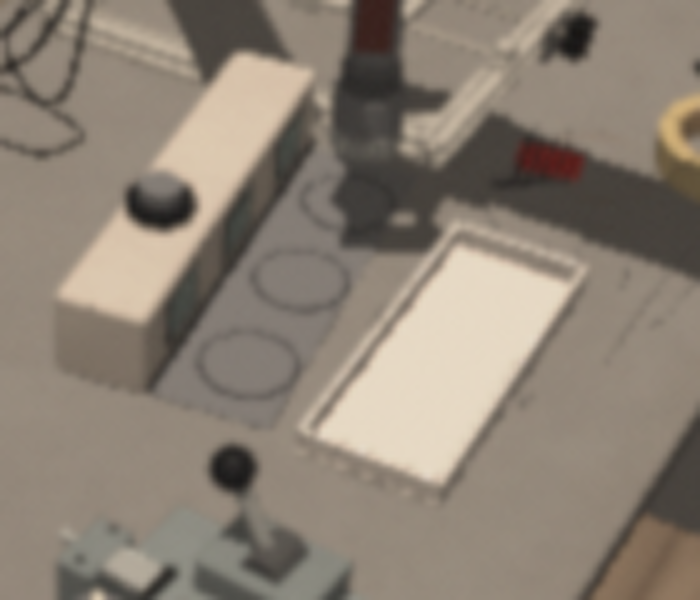

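```bash
python3 -m handwheel '[[[0.005,0,-0.009],[0.3,2.5,0.27],1],[[0.005,0,-0.009],[0.3,4.6,0.27],1],[[0.005,0,-0.009],[0.3,5.1,0.27],1],[[0.005,0,-0.009],[0.3,5.3,0.27],1],[[0.005,0,-0.009],[0.3,5.3,0.27],1]]'; python3 -c "
from h import *
st()"
```

```text
t: 16.98
tool_pos: [0.5615, -0.2708, 0.0595]
tcp_rot: [-1.406, 0.825, -0.836]
force: [0.4, 0.6, -3.2]
width: 0.385
t 16.98 pos [ 0.5615 -0.2708  0.0595] az -61.1 down [ 0.006 -0.003 -1.   ] F [ 0.4  0.6 -3.2] w 0.385 q [ 0.67  0.59 -0.43  1.72  0.3   0.9  -0.94]
```

```bash
python3 -c "
from h import *
st()
print(*rows_for([.5582,-.2697,.055],down(-61.3)))"
```

```text
t 16.98 pos [ 0.5615 -0.2708  0.0595] az -61.1 down [ 0.006 -0.003 -1.   ] F [ 0.4  0.6 -3.2] w 0.385 q [ 0.67  0.59 -0.43  1.72  0.3   0.9  -0.94]
[-0.004  0.003  0.006] [-0.25  0.45 -0.24]
```

```bash
python3 -m handwheel '[[[-0.004,0,0.006],[-0.2,0.25,-0.2],1],[[-0.004,0,0.006],[-0.2,0.45,-0.2],1],[[-0.004,0,0.006],[-0.2,0.55,-0.2],1],[[-0.004,0,0.006],[-0.2,0.55,-0.2],1]]'; python3 -c "
from h import *
st()
print(*rows_for([.5582,-.2697,.055],down(-61.3)))"
```

```text
t: 17.48
tool_pos: [0.559, -0.2702, 0.0548]
tcp_rot: [-1.406, 0.83, -0.831]
force: [-2.5, -0.5, 5.4]
width: 0.378
t 17.48 pos [ 0.559  -0.2702  0.0548] az -61.1 down [ 0. -0. -1.] F [-2.5 -0.5  5.4] w 0.378 q [ 0.67  0.59 -0.42  1.72  0.3   0.89 -0.94]
[-0.     0.003  0.   ] [-0.08 -0.02 -0.05]
```

Touched down. I release and retreat up.

```bash
python3 -m handwheel '[[[0,0,0],[0,0,0],0.5],[[0,0,0],[0,0,0],0],[[0,0,0],[0,0,0],0],[[0,0,0],[0,0,0],0],[[0,0,0],[0,-4,0],0],[[0,0,0],[0,-9,0],0],[[0,0,0],[0,-14,0],0]]'; python3 -m handwheel '[[[0,0,0],[-5,0,3],0],[[0,0,0],[-10,-1,6],0],[[0,0,0],[-15,-1,9],0],[[0,0,0],[-20,-1,12],0],[[0,0,0],[-24,-1,15],0],[[0,0,0],[-24,-1,15],0]]'; python3 -c "
from h import *
st()
p,d=snap('top','g0');crop(p,310,165,450,290,5.5,'g1')
p,d=snap('scene','g2');crop(p,260,130,400,250,5,'g3')"
```

```text
t: 18.35
tool_pos: [0.5587, -0.27, 0.1961]
tcp_rot: [-1.406, 0.831, -0.831]
force: [0.8, -0.4, 0.1]
width: 0.997
t: 19.1
tool_pos: [0.5742, 0.0181, 0.2065]
tcp_rot: [-1.406, 0.825, -0.824]
force: [-0.1, -0.5, 0.6]
width: 1.002
t 19.1 pos [0.5742 0.0181 0.2065] az -60.7 down [ 0.001  0.002 -1.   ] F [-0.1 -0.5  0.6] w 1.002 q [ 0.32  0.38 -0.57  1.68  0.22  1.15 -1.37]
```

View pics/g1.png

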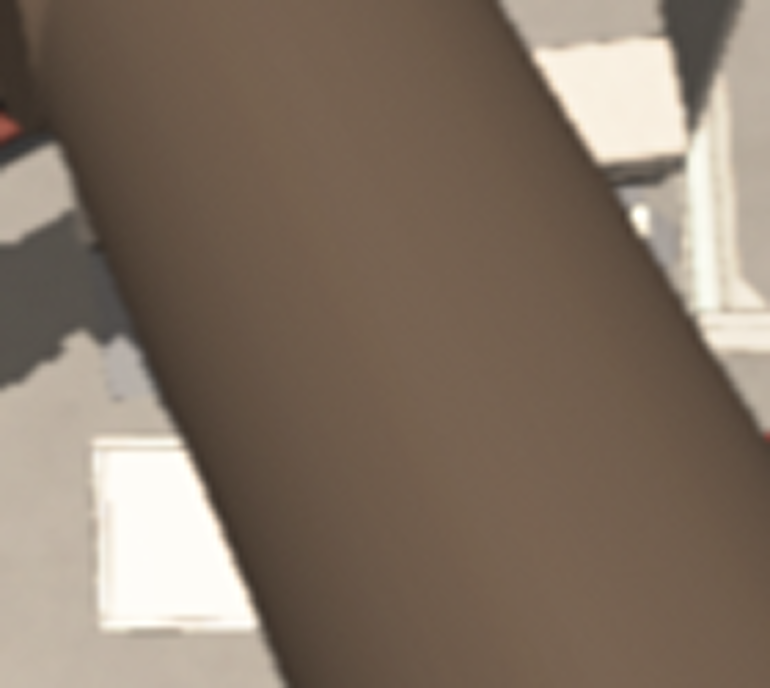

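View pics/g3.png

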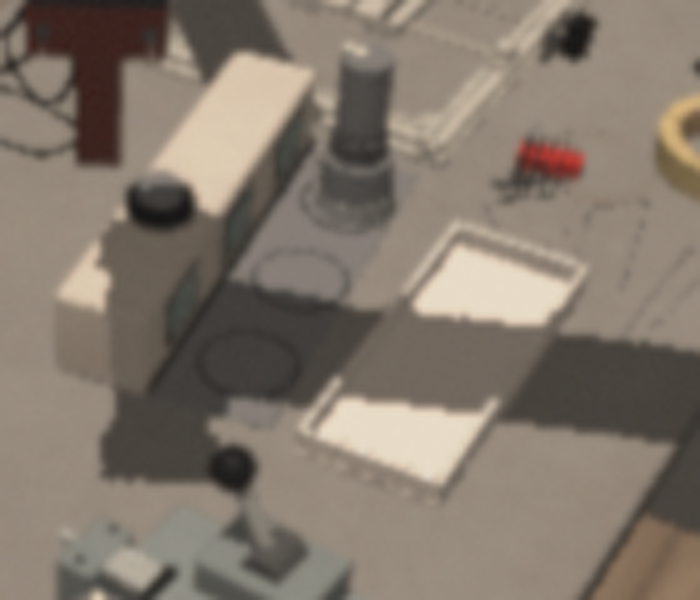

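The pod stands on circle 3, apparently centred, with its ridge pointing at the window. The arm blocks the top view of it, so I measure it from above pod B.

```bash
python3 -c "
from h import *
print(*rows_for([.441,.232,.16],down(-3.8)))"
```

```text
[ 0. -1.  0.] [-25.64   4.6   -1.04]
```

```bash
python3 -m handwheel '[[[0,-0.15,0],[-4,0,0],0],[[0,-0.3,0],[-9,0,0],0],[[0,-0.45,0],[-14,0,0],0],[[0,-0.6,0],[-18,0,-0.5],0],[[0,-0.75,0],[-22,2,-1],0],[[0,-0.9,0],[-25.6,4,-1],0],[[0,-1,0],[-25.6,4.6,-1],0],[[0,-1,0],[-25.6,4.6,-1],0]]'; python3 -c "
from h import *
st()
p,d=snap('top','h0');crop(p,310,165,450,290,5.5,'h1')
print(*rows_for([.441,.232,.0627],down(-3.8)))"
```

```text
t: 20.2
tool_pos: [0.442, 0.2302, 0.1594]
tcp_rot: [-1.571, 0.055, -0.053]
force: [0.1, -0.7, 0.3]
width: 1.0
t 20.2 pos [0.442  0.2302 0.1594] az -3.9 down [-0.001 -0.001 -1.   ] F [ 0.1 -0.7  0.3] w 1.0 q [ 0.13  0.36 -0.86  1.9   0.32  1.03 -0.94]
[ 0.001 -0.004 -0.   ] [-0.14  9.71  0.17]
```

View pics/h1.png

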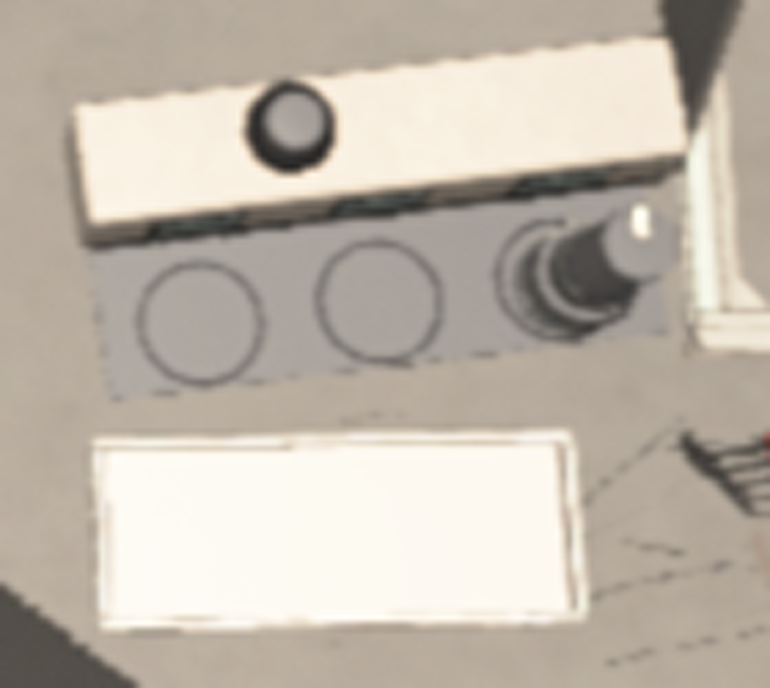

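```bash
python3 -c "
from h import *
p=np.load('pics/h0.npz')['p']; crop(p,410,190,440,225,16,'h2')
C2=lambda l:(np.array(l,float)-2.25)/5.5+[310,165]
a=C2([(637,243)]);print('top',px2w('top',a[:,0],a[:,1],z=.115))
a=C2([(641,206),(641,237)]);r=px2w('top',a[:,0],a[:,1],z=.118);print(r, np.degrees(np.arctan2(*(r[0]-r[1])[[1,0]])))
o=np.array([.5590,-.2702,0]);print(w2px('top',np.array([[.5585,-.2700,.115],[.5582,-.2697,.115]])), a)"
```

```text
top [[ 0.55492613 -0.267561    0.115     ]]
[[ 0.57111594 -0.26918868  0.118     ]
 [ 0.55706951 -0.26838616  0.118     ]] -3.2699419903291087
[[426.32937989 207.34845754]
 [426.21296491 207.46752871]] [[426.13636364 202.04545455]
 [426.13636364 207.68181818]]
```

View pics/h2.png

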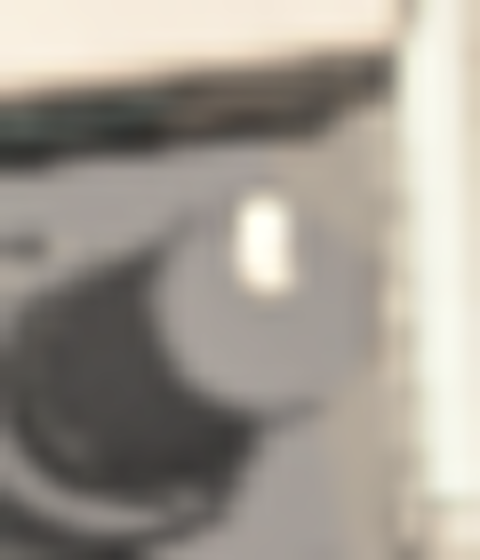

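```bash
python3 -c "
from h import *
p,d=snap('scene','h3'); crop(p,318,128,348,180,11,'h4')
print(w2px('scene',np.array([[.5582,-.2697,.115]])))"
```

```text
[[332.75674004 140.55092431]]
```

View pics/h4.png

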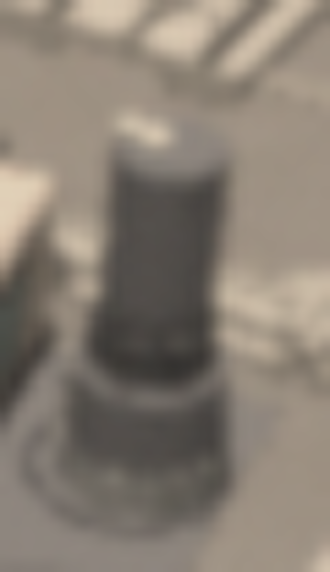

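```bash
python3 -c "
from h import *
Q=lambda l:(np.array(l,float)-5)/11+[318,128]
a=Q([(118,122),(170,136)]);r=px2w('scene',a[:,0],a[:,1],z=.118);print(r,np.degrees(np.arctan2(*(r[0]-r[1])[[1,0]])))
a=Q([(171,145)]);print('top',px2w('scene',a[:,0],a[:,1],z=.115))
z=np.load('pics/h3.npz');p,d=z['p'],z['d']
u,v=np.meshgrid(np.arange(560),np.arange(420))
W=px2w('scene',u,v,d=d);k=(np.hypot(W[...,0]-.558,W[...,1]+.27)<.05)&(W[...,2]>.108)&(d>0);print('scene top pts',k.sum(),W[k].mean(0),W[k].min(0),W[k].max(0))
d=np.load('pics/h0.npz')['d'];W=px2w('top',u,v,d=d);k=(np.hypot(W[...,0]-.558,W[...,1]+.27)<.05)&(W[...,2]>.108)&(d>0);print('top pts',k.sum(),W[k].mean(0),W[k].min(0),W[k].max(0))
# drum by circle fit
from scipy.optimize import least_squares
for n,f in(('top','h0'),('scene','h3')):
  d=np.load(f'pics/{f}.npz')['d'];W=px2w(n,u,v,d=d)
  for lo,hi,R in((.01,.04,.024),(.06,.105,.017)):
    k=(np.hypot(W[...,0]-.558,W[...,1]+.27)<.035)&(W[...,2]>lo)&(W[...,2]<hi)&(d>0);P=W[k][:,:2]
    s=least_squares(lambda c:np.hypot(*(P-c).T)-R,[.558,-.27],loss='soft_l1',f_scale=.002);print(n,lo,k.sum(),s.x.round(4),np.abs(s.fun).mean().round(4))
"
```

```text
[[ 0.57304175 -0.26752273  0.118     ]
 [ 0.5573231  -0.26903234  0.118     ]] 5.48584046351238
top [[ 0.5568686  -0.26936677  0.115     ]]
scene top pts 64 [ 0.55466181 -0.2658271   0.11363854] [ 0.53894644 -0.28409958  0.10820704] [ 0.57206523 -0.25003965  0.11997165]
top pts 152 [ 0.55462365 -0.26761492  0.1144564 ] [ 0.53929194 -0.28491788  0.10807934] [ 0.56967743 -0.25174064  0.12074203]
top 0.01 79 [ 0.5559 -0.2689] 0.0006
top 0.06 94 [ 0.5556 -0.269 ] 0.0005
scene 0.01 114 [ 0.5567 -0.2705] 0.0016
scene 0.06 127 [ 0.5565 -0.2702] 0.0014
```

Pod A stands within about 3 mm of the circle centre, and its label is within about 6° (the two cameras give -3° and +5.5° against 7.4°). Both are inside tolerance. Next I grip pod B.

```bash
python3 -c "
from h import *
from scipy.optimize import least_squares
u,v=np.meshgrid(np.arange(560),np.arange(420))
for n in('top','scene'):
  d=np.load(f'pics/a_{n}.npz')['d'];W=px2w(n,u,v,d=d)
  for c0 in([.441,.232],[.4475,.317]):
    k=(np.hypot(W[...,0]-c0[0],W[...,1]-c0[1])<.025)&(W[...,2]>.075)&(W[...,2]<.115)&(d>0);P=W[k][:,:2]
    s=least_squares(lambda c:np.hypot(*(P-c).T)-.017,c0,loss='soft_l1',f_scale=.002);print(n,k.sum(),s.x.round(4))
"
python3 -m handwheel '[[[0,0,0],[-0.1,3,0.1],0],[[0,0,0],[-0.1,6,0.1],0],[[0,0,0],[-0.1,9.6,0.15],0],[[0,0,0],[-0.1,9.7,0.2],0]]'; python3 -c "
from h import *
st()"
```

```text
top 35 [0.4415 0.2329]
top 54 [0.4482 0.3174]
scene 160 [0.4421 0.2309]
scene 180 [0.4486 0.315 ]
t: 20.8
tool_pos: [0.441, 0.2308, 0.0616]
tcp_rot: [-1.573, 0.06, -0.056]
force: [0.3, 0.5, -0.4]
width: 1.002
t 20.8 pos [0.441  0.2308 0.0616] az -4.2 down [-0.003 -0.003 -1.   ] F [ 0.3  0.5 -0.4] w 1.002 q [ 0.03  0.49 -0.78  2.    0.46  0.84 -1.08]
```

```bash
python3 -m handwheel '[[[0,0,0],[0,-0.1,0.1],0.4],[[0,0,0],[0,-0.1,0.1],1],[[0,0,0],[0,-0.1,0.1],1],[[0,0,0],[0,-0.1,0.1],1],[[0,0,0],[0,-0.1,0.1],1],[[0,0,0],[0,-0.1,0.1],1],[[0,0,0],[0,-0.1,0.1],1]]' 60; python3 -c "
from h import *
st()"
```

```text
t: 21.68
tool_pos: [0.4411, 0.2318, 0.0627]
tcp_rot: [-1.573, 0.06, -0.056]
force: [0.7, -0.4, 1.0]
width: 0.378
t 21.68 pos [0.4411 0.2318 0.0627] az -4.2 down [-0.003 -0.003 -1.   ] F [ 0.7 -0.4  1. ] w 0.378 q [ 0.03  0.49 -0.78  1.99  0.46  0.84 -1.08]
```

Gripped. I rock pod B towards -x.

```bash
python3 -m handwheel '[[[0,0,-0.035],[-0.22,-0.1,0],1],[[0,0,-0.07],[-0.45,-0.15,0],1],[[0,0,-0.11],[-0.75,-0.2,0],1],[[0,0,-0.15],[-1.0,-0.3,0],1],[[0,0,-0.19],[-1.3,-0.35,0],1],[[0,0,-0.23],[-1.5,-0.4,0],1],[[0,0,-0.24],[-1.55,-0.4,0],1],[[0,0,-0.24],[-1.55,-0.4,0],1]]'; python3 -c "
from h import *
st()
c=np.array([.4411,.2318,.0627]); ex=np.array([.9977,-.068,0])
for th in(-6,0,6,12,14):
  s=np.sign(th);t=np.radians(abs(th));X=s*(.024-.024*np.cos(t)+.0547*np.sin(t)); Z=.0547*np.cos(t)+.024*np.sin(t)-.0547
  print(th,*rows_for(c+ex*X+[0,0,Z],down(-4,th,[.068,.9977,0])))"
```

```text
t: 22.68
tool_pos: [0.431, 0.2328, 0.0692]
tcp_rot: [-1.571, -0.135, -0.252]
force: [19.3, -3.0, -3.4]
width: 0.377
t 22.68 pos [0.431  0.2328 0.0692] az -4.3 down [ 0.243 -0.019 -0.97 ] F [19.3 -3.  -3.4] w 0.377 q [-0.14  0.33 -0.69  2.19  0.7   0.64 -1.42]
-6 [ 0.002 -0.005  0.142] [ 0.32  0.52 -0.02]
0 [ 0.001 -0.005  0.247] [ 0.83  0.88 -0.02]
6 [ 0.001 -0.005  0.351] [ 1.45  0.81 -0.02]
12 [ 0.    -0.005  0.456] [ 2.08  0.8  -0.01]
14 [ 0.    -0.005  0.491] [ 2.28  0.81 -0.01]
```

```bash
python3 -m handwheel '[[[0,0,0.07],[0.1,0.25,0],1],[[0,0,0.142],[0.3,0.5,0],1],[[0,0,0.2],[0.55,0.7,0],1],[[0,0,0.247],[0.83,0.85,0],1],[[0,0,0.3],[1.15,0.82,0],1],[[0,0,0.35],[1.5,0.8,0],1],[[0,0,0.4],[1.85,0.8,0],1],[[0,0,0.456],[2.25,0.8,0],1],[[0,0,0.49],[2.45,0.8,0],1],[[0,0,0.49],[2.45,0.8,0],1]]'; python3 -c "
from h import *
st()
c=np.array([.4411,.2318,.0627])
for dz in (0,.015): print(*rows_for(c+[0,0,dz],down(-4)))"
```

```text
t: 23.92
tool_pos: [0.4513, 0.2311, 0.0667]
tcp_rot: [-1.555, 0.255, 0.141]
force: [-11.8, 0.2, 3.3]
width: 0.375
t 23.93 pos [0.4513 0.2311 0.0667] az -4.2 down [-0.249  0.015 -0.968] F [-11.8   0.2   3.3] w 0.375 q [ 0.09  0.65 -0.8   1.78  0.32  1.1  -0.89]
[ 0.003 -0.003 -0.252] [-0.89  0.64  0.  ]
[ 0.003 -0.003 -0.252] [-1.27 -0.81 -0.  ]
```

```bash
python3 -m handwheel '[[[0,0,-0.08],[-0.3,0.3,0],1],[[0,0,-0.16],[-0.6,0.5,0],1],[[0,0,-0.25],[-0.9,0.6,0],1],[[0,0,-0.25],[-0.9,0.6,0],1],[[0,0,-0.25],[-1,0.1,0],1],[[0,0,-0.25],[-1.12,-0.3,0],1],[[0,0,-0.25],[-1.25,-0.8,0],1],[[0,0,-0.25],[-1.25,-0.8,0],1]]'; python3 -c "
from h import *
st()"
```

```text
t: 24.92
tool_pos: [0.4415, 0.2315, 0.0776]
tcp_rot: [-1.573, 0.06, -0.056]
force: [-0.3, -0.2, -2.8]
width: 0.378
t 24.93 pos [0.4415 0.2315 0.0776] az -4.2 down [-0.003 -0.003 -1.   ] F [-0.3 -0.2 -2.8] w 0.378 q [ 0.04  0.47 -0.79  1.98  0.43  0.87 -1.05]
```

Free as well. I lift and carry it to spot 1, turning +57°.

```bash
python3 -m handwheel '[[[0,0,0],[0,-4,0],1],[[0,0,0],[0,-9,0],1],[[0,0,0],[0,-12.5,0],1],[[0,-0.1,0],[0.5,-12.5,-4],1],[[0,-0.2,0],[1.5,-12.5,-8],1],[[0,-0.3,0],[3,-12.5,-12],1],[[0,-0.4,0],[4.5,-12.5,-16],1],[[0,-0.5,0],[6,-12.5,-20],1]]'; python3 -c "
from h import *
st()
print(*rows_for([.536,-.0915,.19],down(53.2)));print(*rows_for([.536,-.0915,.075],down(53.2)))"
```

```text
t: 25.92
tool_pos: [0.487, 0.0263, 0.203]
tcp_rot: [-1.547, -0.334, 0.34]
force: [-0.1, 0.9, -2.8]
width: 0.383
t 25.93 pos [0.487  0.0263 0.203 ] az 24.6 down [-0.003 -0.004 -1.   ] F [-0.1  0.9 -2.8] w 0.383 q [ 0.6   0.29 -0.91  1.87  0.26  1.11  0.03]
[ 0.001 -0.499 -0.005] [ -0.44   1.33 -12.75]
[ 0.001 -0.499 -0.005] [ -0.39  12.83 -12.73]
```

```bash
python3 -m handwheel '[[[0,-0.12,0],[0,0,-3],1],[[0,-0.25,0],[-0.2,0,-6],1],[[0,-0.37,0],[-0.4,0.5,-9],1],[[0,-0.5,0],[-0.4,1,-12.7],1],[[0,-0.5,-0.005],[-0.4,5,-12.7],1],[[0,-0.5,-0.005],[-0.4,9,-12.7],1],[[0,-0.5,-0.005],[-0.4,12.8,-12.7],1],[[0,-0.5,-0.005],[-0.4,12.8,-12.7],1]]'; python3 -c "
from h import *
st()
print(*rows_for([.536,-.0915,.0545],down(53.2)))"
```

```text
t: 26.92
tool_pos: [0.5334, -0.0914, 0.0727]
tcp_rot: [-1.443, -0.721, 0.728]
force: [-0.2, 0.7, -2.3]
width: 0.38
t 26.93 pos [ 0.5334 -0.0914  0.0727] az 53.2 down [-0.005  0.001 -1.   ] F [-0.2  0.7 -2.3] w 0.38 q [ 0.71  0.57 -0.85  1.88  0.52  0.94  0.55]
[-0.005  0.001 -0.003] [ 0.15  1.82 -0.23]
```

```bash
python3 -m handwheel '[[[-0.005,0,-0.003],[0.15,1,-0.23],1],[[-0.005,0,-0.003],[0.15,1.5,-0.23],1],[[-0.005,0,-0.003],[0.15,1.8,-0.23],1],[[-0.005,0,-0.003],[0.15,1.85,-0.23],1],[[-0.005,0,-0.003],[0.15,1.85,-0.23],1]]'; python3 -c "
from h import *
st()"
```

```text
t: 27.55
tool_pos: [0.5365, -0.0917, 0.0548]
tcp_rot: [-1.447, -0.726, 0.724]
force: [0.2, -0.9, 1.8]
width: 0.378
t 27.55 pos [ 0.5365 -0.0917  0.0548] az 53.2 down [ 0.001 -0.    -1.   ] F [ 0.2 -0.9  1.8] w 0.378 q [ 0.7   0.59 -0.83  1.89  0.55  0.9   0.53]
```

```bash
python3 -m handwheel '[[[0,0,0],[0,0,0],0.5],[[0,0,0],[0,0,0],0],[[0,0,0],[0,0,0],0],[[0,0,0],[0,0,0],0],[[0,0,0],[0,-4,0],0],[[0,0,0],[0,-9,0],0],[[0,0,0],[0,-14,0],0]]'; python3 -c "
from h import *
print(*rows_for([.46,.2,.2],down(30)))"
```

```text
t: 28.42
tool_pos: [0.536, -0.0915, 0.1962]
tcp_rot: [-1.447, -0.726, 0.724]
force: [0.7, 0.2, -0.4]
width: 1.0
[0.    0.406 0.001] [18.81 -0.38 23.53]
```

```bash
python3 -m handwheel '[[[0,0.1,0],[4,0,4.5],0],[[0,0.2,0],[8,0,9],0],[[0,0.3,0],[12,0,14],0],[[0,0.4,0],[15.5,0,19],0],[[0,0.4,0],[18.8,0,23.5],0],[[0,0.4,0],[18.8,0,23.5],0]]'; cat > chk.py <<'E'
from h import *
import sys
from scipy.optimize import least_squares
tag=sys.argv[1]; cs=[[.558,-.27],[.535,-.0915]]
if len(sys.argv)>2: cs=eval(sys.argv[2])
u,v=np.meshgrid(np.arange(560),np.arange(420))
for n in('top','scene'):
  p,d=snap(n,f'{tag}_{n}');W=px2w(n,u,v,d=d)
  for c0 in cs:
    for lo,hi,R in((.01,.04,.024),(.065,.108,.017)):
      k=(np.hypot(W[...,0]-c0[0],W[...,1]-c0[1])<.04)&(W[...,2]>lo)&(W[...,2]<hi)&(d>0);P=W[k][:,:2]
      if len(P)<10: print(n,c0,lo,'few');continue
      s=least_squares(lambda c:np.hypot(*(P-c).T)-R,c0,loss='soft_l1',f_scale=.002);print(n,c0,lo,k.sum(),s.x.round(4),np.abs(s.fun).mean().round(4))
    # ridge: bright pixels on top
    q=w2px(n,np.array([*c0,.117])); m=(np.hypot(u-q[0],v-q[1])<10)
    g=p.astype(float).mean(2); k=(np.hypot(*(px2w(n,u,v,z=.118)[...,:2]-c0).transpose(2,0,1))<.018)&(g>170)
    if k.sum()>3:
      P=px2w(n,u[k],v[k],z=.118)[:,:2];w=g[k]-150;m0=np.average(P,0,w);e,V=np.linalg.eigh(np.cov((P-m0).T,aweights=w));a=V[:,1];a=a*np.sign(a@(m0-c0)) ;print('   ridge',k.sum(),m0.round(4),'az',np.degrees(np.arctan2(a[1],a[0])).round(1))
E
python3 chk.py k
```

```text
t: 29.18
tool_pos: [0.458, 0.2047, 0.1968]
tcp_rot: [-1.528, -0.423, 0.42]
force: [0.1, -0.1, 0.0]
width: 1.002
top [0.558, -0.27] 0.01 79 [ 0.5558 -0.2691] 0.0006
top [0.558, -0.27] 0.065 91 [ 0.5557 -0.269 ] 0.0004
   ridge 30 [ 0.5636 -0.27  ] az 57.7
top [0.535, -0.0915] 0.01 47 [ 0.5387 -0.0909] 0.0005
top [0.535, -0.0915] 0.065 48 [ 0.5388 -0.0909] 0.0003
   ridge 31 [ 0.5457 -0.0895] az -19.2
scene [0.558, -0.27] 0.01 104 [ 0.5569 -0.2707] 0.0017
scene [0.558, -0.27] 0.065 121 [ 0.5569 -0.2712] 0.0015
   ridge 6 [ 0.5643 -0.2681] az -4.5
scene [0.535, -0.0915] 0.01 72 [ 0.5401 -0.0917] 0.0014
scene [0.535, -0.0915] 0.065 few
```

```bash
python3 -c "
from h import *
p=np.load('pics/k_top.npz')['p']; a=cv2.resize(p[195:230,330:365],None,fx=11,fy=11,interpolation=cv2.INTER_CUBIC);b=cv2.resize(p[190:225,410:445],None,fx=11,fy=11,interpolation=cv2.INTER_CUBIC)
cv2.imwrite('pics/k1.png',np.hstack([a,b])[:,:,::-1])
p=np.load('pics/k_scene.npz')['p'];crop(p,260,130,360,230,6,'k2')
print(w2px('scene',np.array([.538,-.0913,.118])))"
```

```text
[310.75556596 170.6908359 ]
```

View pics/k1.png

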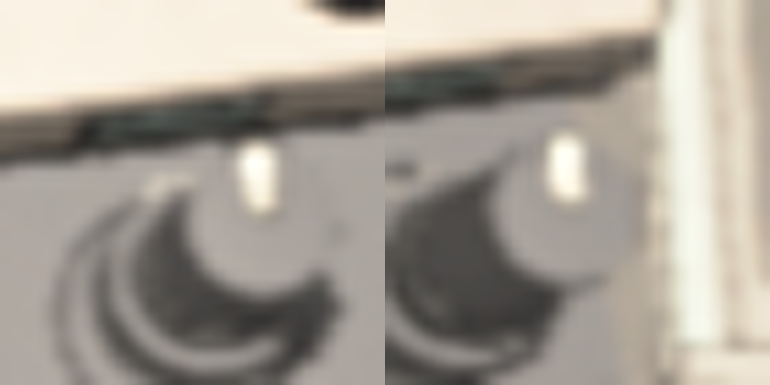

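View pics/k2.png

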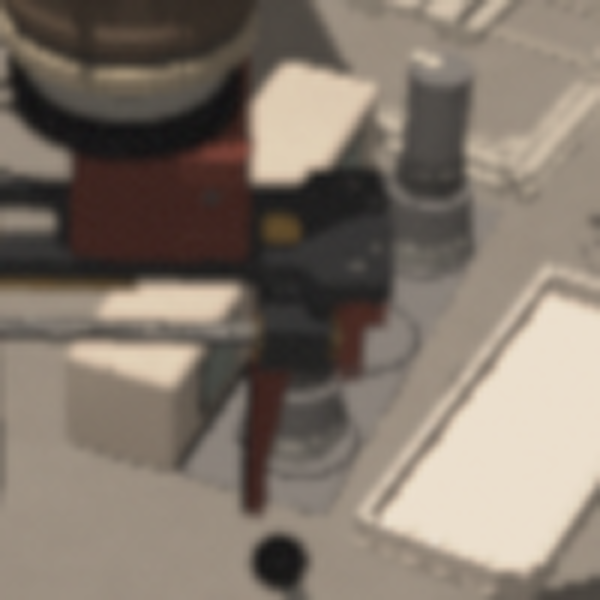

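```bash
cat > ridge.py <<'E'
from h import *
import sys
p=np.load(f'pics/{sys.argv[1]}.npz')['p'].astype(float)
for u0,v0 in eval(sys.argv[2]):
  g=p[v0-9:v0+10,u0-7:u0+8].mean(2); bg=np.median(g); w=np.clip(g-(bg+(g.max()-bg)*.35),0,None)
  n,l=cv2.connectedComponents((w>0).astype(np.uint8)); w*=(l==l[np.unravel_index(w.argmax(),w.shape)])
  v,u=np.nonzero(w);W=px2w('top',u+u0-7,v+v0-9,z=.118)[:,:2];ww=w[v,u];m=np.average(W,0,ww);e,V=np.linalg.eigh(np.cov((W-m).T,aweights=ww));a=V[:,1]*np.sign(V[0,1]);print(len(u),m.round(4),np.degrees(np.arctan2(a[1],a[0])).round(1),np.sqrt(e))
E
python3 ridge.py k_top '[(353,211),(426,205)]'; python3 ridge.py h0 '[(426,205)]'
```

```text
15 [ 0.5482 -0.0905] 3.8 [0.0018144  0.00348262]
16 [ 0.5643 -0.2684] -1.4 [0.00187871 0.00355629]
16 [ 0.5643 -0.2684] -1.4 [0.00187884 0.00355273]
```

Both pods stand centred (within 4 mm), with labels within about 9° of the reader's axis. Next is the button.

```bash
python3 -c "
from h import *
print(*rows_for([.6178,-.124,.19],down(7)));print(*rows_for([.6178,-.124,.075],down(7)))"
```

```text
[0.001 0.409 0.001] [ -2.8    0.64 -35.91]
[0.001 0.409 0.001] [ -2.81  12.14 -35.91]
```

```bash
python3 -m handwheel '[[[0,0.08,0],[0,0,-5],1],[[0,0.16,0],[-0.5,0,-11],1],[[0,0.24,0],[-1,0,-17],1],[[0,0.32,0],[-1.5,0,-23],1],[[0,0.4,0],[-2,0,-29],1],[[0,0.41,0],[-2.8,0.6,-35.9],1],[[0,0.41,0],[-2.8,0.6,-35.9],1],[[0,0.41,0],[-2.8,6,-35.9],1],[[0,0.41,0],[-2.8,10,-35.9],1],[[0,0.41,0],[-2.8,11.5,-35.9],1]]' 40; python3 -c "
from h import *
st();print(*rows_for([.6178,-.124,.062],down(7)))"
```

```text
t: 30.52
tool_pos: [0.6158, -0.125, 0.0789]
tcp_rot: [-1.568, -0.092, 0.097]
force: [0.9, 0.1, -0.6]
width: 0.004
t 30.52 pos [ 0.6158 -0.125   0.0789] az 6.9 down [-0.003  0.    -1.   ] F [ 0.9  0.1 -0.6] w 0.004 q [ 0.58  0.63 -0.66  1.67  0.44  1.   -0.11]
[-0.001 -0.002 -0.003] [0.22 1.69 0.07]
```

```bash
python3 -m handwheel '[[[0,0,0],[0.2,1.0,0],1],[[0,0,0],[0.2,1.7,0],1],[[0,0,0],[0.2,2.0,0],1],[[0,0,0],[0.2,2.3,0],1],[[0,0,0],[0.2,2.5,0],1],[[0,0,0],[0.2,2.5,0],1]]'; python3 -c "
from h import *
st()"
```

```text
t: 31.28
tool_pos: [0.6183, -0.1247, 0.0545]
tcp_rot: [-1.569, -0.093, 0.096]
force: [1.0, 0.4, 2.8]
width: 0.007
t 31.27 pos [ 0.6183 -0.1247  0.0545] az 6.9 down [-0.002 -0.    -1.   ] F [1.  0.4 2.8] w 0.007 q [ 0.56  0.66 -0.64  1.68  0.47  0.96 -0.13]
```

Contact (2.8 N). I press on in small steps up to the stop.

```bash
python3 -m handwheel '[[[0,0,0],[0,0.3,0],1],[[0,0,0],[0,0.5,0],1],[[0,0,0],[0,0.5,0],1]]'; python3 -m handwheel '[[[0,0,0],[0,0.3,0],1],[[0,0,0],[0,0.3,0],1]]'
```

```text
t: 31.65
tool_pos: [0.6184, -0.1247, 0.0511]
tcp_rot: [-1.57, -0.093, 0.095]
force: [-5.6, -0.6, 15.6]
width: 0.004
t: 31.9
tool_pos: [0.6185, -0.1247, 0.0508]
tcp_rot: [-1.571, -0.093, 0.095]
force: [-9.2, 1.9, 25.1]
width: 0.008
```

The button is bottomed (25 N, about 6 mm of travel). I retreat and check that the pods stood properly during the press.

```bash
python3 -m handwheel '[[[0,0,0],[0,-3,0],1],[[0,0,0],[0,-8,0],0],[[0,0,0],[0,-13,0],0],[[0,0,0],[-3,-13,5],0],[[0,0,0],[-6,-13,11],0],[[0,0,0],[-9,-13,17],0],[[0,0,0],[-12,-13,23],0],[[0,0,0],[-14,-13,29],0],[[0,0,0],[-14,-13,29],0]]'; python3 chk.py m; python3 ridge.py m_top '[(353,211),(426,205)]'; python3 -c "
from h import *
st();p=np.load('pics/m_top.npz')['p'];crop(p,170,160,450,300,2.8,'m1')"
```

```text
t: 33.02
tool_pos: [0.4428, 0.1502, 0.1805]
tcp_rot: [-1.571, -0.098, 0.099]
force: [0.1, -0.2, 0.2]
width: 0.875
top [0.558, -0.27] 0.01 82 [ 0.5555 -0.2692] 0.0007
top [0.558, -0.27] 0.065 90 [ 0.5557 -0.269 ] 0.0004
   ridge 27 [ 0.5635 -0.2698] az 56.9
top [0.535, -0.0915] 0.01 42 [ 0.5389 -0.0908] 0.0004
top [0.535, -0.0915] 0.065 48 [ 0.5388 -0.0907] 0.0003
   ridge 20 [ 0.5475 -0.0902] az 4.6
scene [0.558, -0.27] 0.01 few
scene [0.558, -0.27] 0.065 127 [ 0.557  -0.2705] 0.0017
   ridge 6 [ 0.5643 -0.2681] az -4.4
scene [0.535, -0.0915] 0.01 104 [ 0.5393 -0.0922] 0.0012
scene [0.535, -0.0915] 0.065 76 [ 0.5394 -0.0925] 0.0014
15 [ 0.5482 -0.0904] 3.7 [0.00181091 0.00345536]
16 [ 0.5643 -0.2684] -1.3 [0.00186818 0.00352237]
t 33.12 pos [0.4444 0.1479 0.1804] az 7.0 down [-0.001 -0.003 -1.   ] F [ 1.2 -1.3  0.7] w 0.969 q [ 0.32  0.27 -0.88  1.94  0.24  1.04 -0.54]
```

View pics/m1.png

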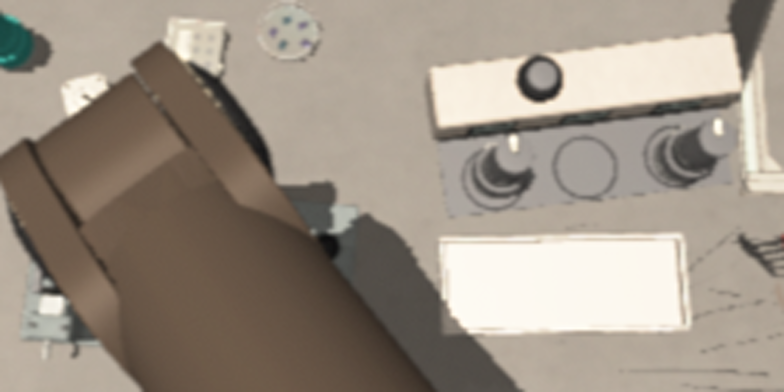

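The pods did not move, so the read conditions held. Now I move pod B into the tray.

```bash
python3 -c "
from h import *
print(*rows_for([.539,-.0913,.18],down(40)));print(*rows_for([.539,-.0913,.0547],down(40)))"
```

```text
[ 0.002 -0.575 -0.002] [  6.46   0.1  -24.9 ]
[ 0.002 -0.575 -0.002] [  6.47  12.63 -24.87]
```

```bash
python3 -m handwheel '[[[0,-0.1,0],[1,0,-4],0],[[0,-0.2,0],[2.5,0,-9],0],[[0,-0.3,0],[4,0,-14],0],[[0,-0.4,0],[5.5,0,-19],0],[[0,-0.5,0],[6.5,0,-24.9],0],[[0,-0.575,0],[6.5,0,-24.9],0],[[0,-0.575,0],[6.5,2,-24.9],0],[[0,-0.575,0],[6.5,2,-24.9],0]]'; python3 -c "
from h import *
st();print(*rows_for([.539,-.0913,.0547],down(40)))"
```

```text
t: 34.12
tool_pos: [0.5377, -0.0919, 0.1585]
tcp_rot: [-1.502, -0.541, 0.549]
force: [-0.6, 0.3, -0.6]
width: 1.001
t 34.12 pos [ 0.5377 -0.0919  0.1585] az 39.9 down [-0.004 -0.002 -1.   ] F [-0.6  0.3 -0.6] w 1.001 q [ 0.73  0.45 -0.85  1.79  0.38  1.08  0.43]
[-0.001 -0.002 -0.005] [ 0.19 10.38 -0.05]
```

```bash
python3 -m handwheel '[[[0,0,0],[0.1,4,0],0],[[0,0,0],[0.1,7,0],0],[[0,0,0],[0.1,10,0],0],[[0,0,0],[0.15,10.3,0],0],[[0,0,0],[0.15,10.3,0],0],[[0,0,0],[0.15,10.3,0],0.6],[[0,0,0],[0.15,10.3,0],1],[[0,0,0],[0.15,10.3,0],1],[[0,0,0],[0.15,10.3,0],1],[[0,0,0],[0.15,10.3,0],1]]' 60; python3 -m handwheel '[[[0,0,0],[0,0,0],1],[[0,0,0],[0,0,0],1],[[0,0,0],[0,-2,0],1],[[0,0,0],[0,-5,0],1],[[0,0,0],[0,-5,0],1]]'; python3 -c "
from h import *
st();print(*rows_for([.43,-.092,.105],down(40)));print(*rows_for([.43,-.092,.0587],down(40)))"
```

```text
t: 35.38
tool_pos: [0.5384, -0.0912, 0.0555]
tcp_rot: [-1.502, -0.541, 0.549]
force: [0.1, 0.5, 0.0]
width: 0.465
t: 36.0
tool_pos: [0.5404, -0.0909, 0.1083]
tcp_rot: [-1.504, -0.544, 0.546]
force: [-0.5, 0.6, -3.2]
width: 0.375
t 36.0 pos [ 0.5404 -0.0909  0.1083] az 39.9 down [ 0.    -0.003 -1.   ] F [-0.5  0.6 -3.2] w 0.375 q [ 0.69  0.51 -0.82  1.84  0.44  0.98  0.38]
[ 0.002 -0.002 -0.002] [-8.54  0.33  7.  ]
[ 0.002 -0.002 -0.002] [-8.53  4.96  7.01]
```

```bash
python3 -m handwheel '[[[0,0,0],[-2.5,0,2],1],[[0,0,0],[-5,0,4],1],[[0,0,0],[-7.5,0,6.2],1],[[0,0,0],[-8.5,0.3,7],1],[[0,0,0],[-8.5,0.3,7],1],[[0,0,0],[-8.5,2.5,7],1],[[0,0,0],[-8.5,4,7],1],[[0,0,0],[-8.5,4,7],1]]'; python3 -c "
from h import *
st();print(*rows_for([.43,-.092,.0587],down(40)))
p,d=snap('scene');crop(p,270,130,390,240,6,'n1')"
```

```text
t: 37.0
tool_pos: [0.4302, -0.0913, 0.0673]
tcp_rot: [-1.502, -0.543, 0.547]
force: [-0.4, -0.5, -1.9]
width: 0.379
t 37.0 pos [ 0.4302 -0.0913  0.0673] az 39.9 down [-0.002 -0.001 -1.   ] F [-0.4 -0.5 -1.9] w 0.379 q [ 0.8   0.4  -0.85  2.12  0.43  0.79  0.39]
[ 0.    -0.002 -0.002] [-0.06  0.86 -0.04]
```

View pics/n1.png

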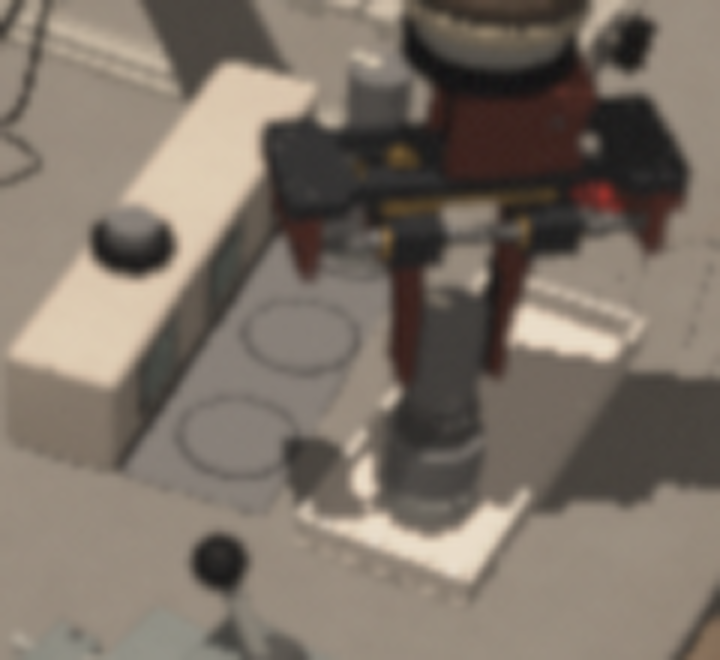

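The pod hangs well inside the tray. I lower it until it touches.

```bash
python3 -m handwheel '[[[0,0,0],[0,0.5,0],1],[[0,0,0],[0,0.8,0],1],[[0,0,0],[0,0.9,0],1],[[0,0,0],[0,0.9,0],1]]'
```

```text
t: 37.55
tool_pos: [0.4308, -0.0914, 0.0593]
tcp_rot: [-1.503, -0.544, 0.546]
force: [-1.7, 0.1, 3.8]
width: 0.38
```

Touching. I release, go up, and move on to pod A.

```bash
python3 -m handwheel '[[[0,0,0],[0,0,0],0.5],[[0,0,0],[0,0,0],0],[[0,0,0],[0,0,0],0],[[0,0,0],[0,0,0],0],[[0,0,0],[0,-4,0],0],[[0,0,0],[0,-9,0],0],[[0,0,0],[0,-13,0],0]]';  python3 -c "
from h import *
st();print(*rows_for([.5562,-.2698,.18],down(-61)));print(*rows_for([.5562,-.2698,.18],down(10)))"
```

```text
t: 38.42
tool_pos: [0.431, -0.0909, 0.191]
tcp_rot: [-1.503, -0.545, 0.546]
force: [0.1, -0.4, -0.4]
width: 0.998
t 38.42 pos [ 0.431  -0.0909  0.191 ] az 39.9 down [ 0.    -0.002 -1.   ] F [ 0.1 -0.4 -0.4] w 0.998 q [ 0.96  0.22 -0.97  1.98  0.21  1.05  0.59]
[3.000e-03 1.762e+00 1.000e-03] [ -1.89   1.15 -21.75]
[ 0.002  0.522 -0.001] [ -1.89   1.15 -21.75]
```

```bash
python3 -m handwheel '[[[0,0.13,0],[-0.4,0,-5],0],[[0,0.26,0],[-0.8,0,-10],0],[[0,0.4,0],[-1.2,0,-15],0],[[0,0.52,0],[-1.6,0,-20],0],[[0,0.52,0],[-1.9,1,-21.75],0],[[0,0.52,0],[-1.9,3,-21.75],0],[[0,0.52,0],[-1.9,3,-21.75],0]]'; python3 chk.py o '[[.556,-.2695],[.4305,-.0915]]'; python3 -c "
from h import *
st();print(*rows_for([.5562,-.2698,.0547],down(10)))"
```

```text
t: 39.3
tool_pos: [0.5541, -0.2678, 0.1592]
tcp_rot: [-1.566, -0.138, 0.144]
force: [0.8, 0.1, 0.0]
width: 1.003
top [0.556, -0.2695] 0.01 72 [ 0.5556 -0.269 ] 0.0006
top [0.556, -0.2695] 0.065 86 [ 0.5556 -0.2692] 0.0004
   ridge 7 [ 0.5605 -0.2716] az -108.5
top [0.4305, -0.0915] 0.01 28 [ 0.4313 -0.0907] 0.0002
top [0.4305, -0.0915] 0.065 42 [ 0.4316 -0.0907] 0.0002
   ridge 34 [ 0.4398 -0.0953] az 58.5
scene [0.556, -0.2695] 0.01 116 [ 0.5568 -0.2712] 0.0016
scene [0.556, -0.2695] 0.065 124 [ 0.5563 -0.2702] 0.0016
scene [0.4305, -0.0915] 0.01 129 [ 0.4326 -0.0924] 0.0012
scene [0.4305, -0.0915] 0.065 147 [ 0.4322 -0.0922] 0.0012
   ridge 11 [ 0.4305 -0.0966] az -171.7
t 39.4 pos [ 0.5555 -0.2683  0.1614] az 10.3 down [-0.001 -0.002 -1.   ] F [ 0.7  0.5 -0.3] w 1.002 q [ 0.87  0.53 -0.71  1.62  0.37  1.13  0.24]
[ 0.002  0.005 -0.001] [ 0.05 10.67 -0.14]
```

```bash
python3 -m handwheel '[[[0,0,0],[0,4,-0.1],0],[[0,0,0],[0,7,-0.1],0],[[0,0,0],[0,10,-0.1],0],[[0,0,0],[0,10.6,-0.1],0],[[0,0,0],[0,10.6,-0.1],0],[[0,0,0],[0,10.6,-0.1],0.6],[[0,0,0],[0,10.6,-0.1],1],[[0,0,0],[0,10.6,-0.1],1],[[0,0,0],[0,10.6,-0.1],1],[[0,0,0],[0,10.6,-0.1],1]]' 60; python3 -m handwheel '[[[0,0,0],[0,0,0],1],[[0,0,0],[0,0,0],1],[[0,0,0],[0,-2,0],1],[[0,0,0],[0,-5,0],1],[[0,0,0],[0,-5,0],1]]'; python3 -c "
from h import *
st();print(*rows_for([.434,-.212,.105],down(10)));print(*rows_for([.434,-.212,.0587],down(10)))"
```

```text
t: 40.65
tool_pos: [0.5556, -0.2695, 0.0554]
tcp_rot: [-1.568, -0.14, 0.141]
force: [-0.4, -0.3, 1.2]
width: 0.474
t: 41.28
tool_pos: [0.5574, -0.2698, 0.1083]
tcp_rot: [-1.57, -0.144, 0.138]
force: [0.9, -0.3, -3.8]
width: 0.373
t 41.27 pos [ 0.5574 -0.2698  0.1083] az 10.3 down [ 0.004 -0.004 -1.   ] F [ 0.9 -0.3 -3.8] w 0.373 q [ 0.85  0.58 -0.69  1.68  0.42  1.03  0.21]
[0.004 0.005 0.003] [-11.11   0.27   7.89]
[0.004 0.005 0.003] [-11.13   4.9    7.9 ]
```

```bash
python3 -m handwheel '[[[0,0,0],[-3,0,2],1],[[0,0,0],[-6,0,4],1],[[0,0,0],[-9,0,6.2],1],[[0,0,0],[-11.1,0.3,7.9],1],[[0,0,0],[-11.1,0.3,7.9],1],[[0,0,0],[-11.1,2.5,7.9],1],[[0,0,0],[-11.1,4,7.9],1],[[0,0,0],[-11.1,4,7.9],1]]'; python3 -m handwheel '[[[0,0,0],[0,0.5,0],1],[[0,0,0],[0,0.8,0],1],[[0,0,0],[0,0.9,0],1],[[0,0,0],[0,0.9,0],1]]'; python3 -c "
from h import *
st()
p,d=snap('scene');crop(p,270,130,390,240,6,'q1')"
```

```text
t: 42.28
tool_pos: [0.4337, -0.2116, 0.0664]
tcp_rot: [-1.568, -0.142, 0.14]
force: [-0.2, 0.2, -3.9]
width: 0.377
t: 42.78
tool_pos: [0.4342, -0.2118, 0.0592]
tcp_rot: [-1.57, -0.142, 0.14]
force: [-6.0, 2.0, 18.7]
width: 0.381
t 42.77 pos [ 0.4342 -0.2118  0.0592] az 10.3 down [ 0.002 -0.004 -1.   ] F [-6.   2.  18.7] w 0.381 q [ 0.93  0.45 -0.72  2.04  0.41  0.79  0.15]
```

View pics/q1.png

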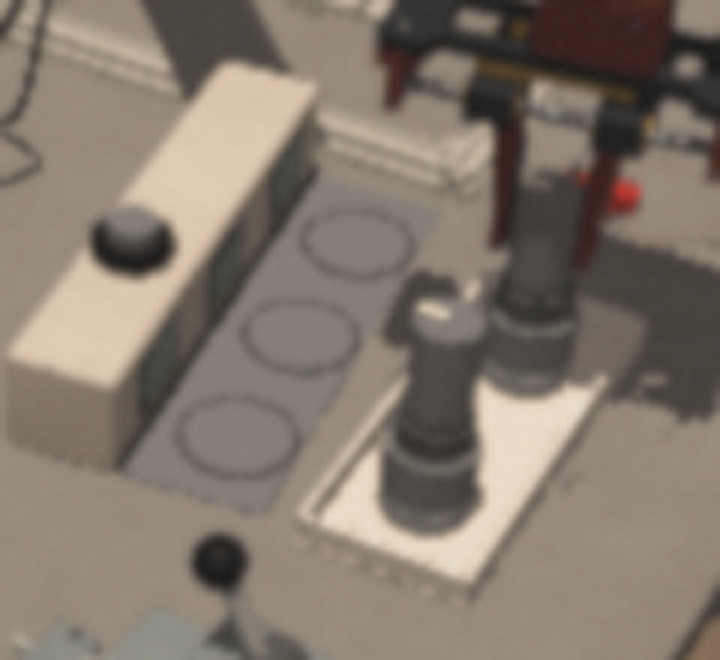

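Both pods are in the tray, and A is pressing the floor with 18 N. I ease up 1 mm, release and retreat.

```bash
python3 -m handwheel '[[[0,0,0],[0,-0.1,0],1],[[0,0,0],[0,-0.1,0],0.5],[[0,0,0],[0,-0.1,0],0],[[0,0,0],[0,-0.1,0],0],[[0,0,0],[0,-0.1,0],0],[[0,0,0],[0,-4,0],0],[[0,0,0],[0,-9,0],0],[[0,0,0],[0,-13,0],0]]'; python3 -m handwheel '[[[0,0,0],[0,0,5],0],[[0,0,0],[0,-2,11],0],[[0,0,0],[0,-2,17],0],[[0,0,0],[0,-2,23],0],[[0,0,0],[0,-2,29],0],[[0,0,0],[0,-2,35],0],[[0,0,0],[0,-2,41],0],[[0,0,0],[0,-2,41],0]]'; python3 chk.py r '[[.434,-.212],[.4315,-.0915]]'; python3 -c "
from h import *
st();p=np.load('pics/r_top.npz')['p'];crop(p,170,160,450,300,2.8,'r1');p=np.load('pics/r_scene.npz')['p'];crop(p,200,120,400,270,4,'r2')"
```

```text
t: 43.82
tool_pos: [0.4342, -0.2112, 0.191]
tcp_rot: [-1.57, -0.143, 0.139]
force: [0.6, -0.0, -0.7]
width: 0.995
t: 44.82
tool_pos: [0.3591, 0.1971, 0.2096]
tcp_rot: [-1.568, -0.151, 0.146]
force: [0.3, -0.1, -0.3]
width: 1.001
top [0.434, -0.212] 0.01 53 [ 0.4354 -0.2116] 0.0003
top [0.434, -0.212] 0.065 71 [ 0.4353 -0.2118] 0.0004
   ridge 44 [ 0.439  -0.2149] az 12.9
top [0.4315, -0.0915] 0.01 28 [ 0.4314 -0.0907] 0.0002
top [0.4315, -0.0915] 0.065 43 [ 0.4314 -0.0907] 0.0003
   ridge 46 [ 0.4401 -0.0966] az -112.1
scene [0.434, -0.212] 0.01 few
scene [0.434, -0.212] 0.065 98 [ 0.4363 -0.2134] 0.0012
   ridge 8 [ 0.4447 -0.217 ] az 9.9
scene [0.4315, -0.0915] 0.01 97 [ 0.4324 -0.0924] 0.0015
scene [0.4315, -0.0915] 0.065 57 [ 0.432  -0.0923] 0.0014
t 44.92 pos [0.3604 0.1925 0.209 ] az 10.4 down [ 0.002 -0.004 -1.   ] F [ 0.1 -0.7  0.3] w 1.001 q [ 0.49  0.15 -1.18  2.01  0.17  1.08 -0.58]
```

View pics/r1.png

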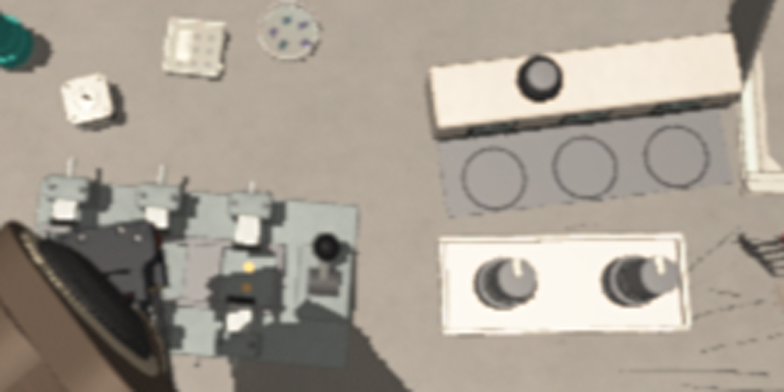

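View pics/r2.png

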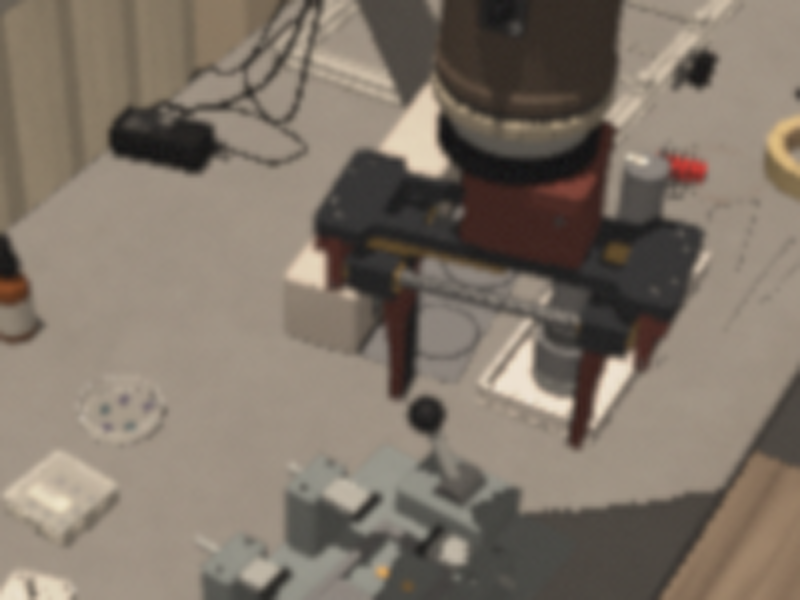

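Both pods stand upright in the tray (drum and stem fits agree within 0.5 mm), the lever leans far, and the button is up. The dish and box are where they were. I let the arm settle and hand in.

```bash
python3 -m handwheel '[[[0,0,0],[0,0,0],0],[[0,0,0],[0,0,0],0],[[0,0,0],[0,0,0],0]]'; python3 -c "
from h import *
print(px2w('top',np.array([286.4]),np.array([247.5]),z=.083))
print(ctrl.sign_off())"
```

```text
t: 45.3
tool_pos: [0.3608, 0.1916, 0.209]
tcp_rot: [-1.571, -0.143, 0.14]
force: [0.7, 0.5, -0.2]
width: 1.002
[[0.4589478  0.07123941 0.083     ]]
the job is handed in; nothing more can be done
None
```

I finished the job and handed it in at about 45 s. `sign_off` gives no verdict, so the results below are my own checks.

**What I did**
- **Lever:** I pushed it to its stop while both pods were still in the dock. Only two pods were present, in the middle and +y seats.
- **Freeing the pods:** I rocked each one about 14° towards each cheek until it lifted with only its own weight on the wrist.
- **Reader:** I stood the pods on circles 1 and 3, released them and pressed the button to its stop.
- **Tray:** I then stood both pods in the white tray.

**What the last checks showed**
- **At the reader:** both pods were within about 4–5 mm of their circle centres and had not moved after the press. The labels were within about 4° (circle 1) and 9° (circle 3) of the reader's axis, against a limit of about 14°.
- **In the tray:** the pods are at about (0.435, -0.212) and (0.432, -0.091), well inside the rim. They are upright, since circle fits to foot drum and stem agree.
- **Rest of the scene:** the lever ball is on the far side, about 30 mm past its axis, and the button looks up. The dish and clear box look undisturbed, and the gripper is clear of everything.

**What failed or disagreed**
- **First lever push:** it passed over the ball without touching it. The visible fingertips end about 25 mm above the reported tool point, so I allowed for that in all later heights.
- **Label angle on circle 3:** the two cameras differed, with the top camera at about -3° to -1° and the scene camera at +5.5°, against a target of 7.4°.

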